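# Check the ratchet and load the plotter's pen magazine

## Robot

A 7-joint arm with a two-finger parallel gripper is mounted at the origin on the work surface; the furniture and walls round the work are solid. World frame = base frame: x ahead of the robot, y to its left, z up, the work surface at z = 0. Lengths are in m, angles in rad, forces in N, time in s.
With the tool pointing down it reaches from about 0.425 to 0.925 m from the base axis. Payload 6.8 kg.
Tool frame: the origin (TCP) lies between the finger pads; the fingertips stand 14 mm ahead of it and the grasp point (between the pads) lies 5 mm behind it; z points along the fingers, y is the line along which they close (so a half turn about z gives the same grasp; the last joint's range is limited). The gripper opens to 85 mm and grips with 20 to 120 N. Pads are 22 mm wide; open, the fingers measure 114 mm over their backs; the gripper's body (76 mm by 85 mm) begins 54 mm behind the grasp point. The pads swing forward as they close: fully open they stand 13 mm farther back than shut.
Start: joints at [1.069, 0.477, 0.022, 1.555, -0.011, 1.109, -0.083], TCP at [0.259, -0.623, 0.245] pointing down, gripper open.
Joint ranges: [-2.96, 2.96], [-0.34, 2.1], [-1.41, 1.46], [0.24, 2.44], [-1.37, 4.51], [0.17, 1.92], [-2.96, 2.96]. Speed limits (rad/s): [2.39, 2.39, 3.14, 3.14, 3.14, 3.14, 3.14].

## Interface

Orientations are given as a rotation vector (axis times angle).
In Python, from bench import r, eyes, ticket gives the robot as it stands. The module is installed in compiled form; this text tells all that it offers.
- The arm moves only by the tool arm_command, never from a script. Its argument "plan" is text: rows parted by semicolons, each of 4 numbers parted by spaces: the shift along the tool's x, y, z in m, then the turn about the tool's z in degrees. In form: tx ty tz yaw; .... A call has 1 to 20 rows; each row shifts and turns the commanded pose from where the row before left it, along the tool's axes as they then stand; what a row does not reach is not made up. A row lasts 1/8 s, in which the tool goes at most 62.5 mm and 10.7 degrees, less where a joint would pass 70% of its speed; a pose out of reach is approached as far as the arm can. A call is refused whole if a number of a shift passes 0.0625 or a number of a turn 10.7, either way. A call with a gripper value outside its range is refused whole. "hand" is the closure, from -1 (fully open) to 1 (shut), set as the call begins (left out, the last holds). The fingers move at their own pace and stop on an object; "grip_force" is the grip in N (left out, the last holds). Time passes only in rows, so rows that do not move let the fingers close. It gives the time, the measured TCP pose, the force, the opening and the grip force at its end, in the units of the state.
- r.get_obs(): the state, without advancing time (a new reading comes with each control period).
- eyes.grab_frame(name): name is "scene" or "top"; returns (picture, depth): 420x560x3 uint8, red, green, blue; 420x560 float32, m along the optical axis (not along the pixel's ray), 0 where there is no reading.
- eyes.calibration(name): a dict with "fov_y" (degrees; the focal length in pixels is half the picture's height over the tangent of half this angle, whatever the lens; pixels are square), "cx", "cy" (the principal point, pixels), "origin" and "attitude" of the camera in the world. Camera axes: x right, y up, looking along -z (the intrinsics and any distortion apply to the point x, -y, -z); pixel columns grow to the right and rows downward; lengths in m; the calibration is good to about 2 mm. A picture is of the moment at which its call begins. calibration takes no time and is no camera call.
- ticket.hand_in(): hands the job in; it is judged then, once.
The state is a dict: "clock": time; "joints": joint angles; "qvel": joint speeds; "tau": joint torques, N m; "tcp_pos": TCP position; "orientation": TCP orientation; "contact_force": force on the tool from outside, world axes, zero at the start; "moment": the same for the moment, N m; "grip_width": finger opening in m; "gripper_force": force on a finger pad.
Only numpy, scipy, OpenCV 4.12 (cv2) and the standard library are available. Lean on these libraries where they do the work, as an engineer would, in place of code of your own. Each camera call takes 0.05 s, during which the arm holds its last target. There are 200 camera calls.

## Task

Load the marker pens lying on the desk into the pen magazine. First, with it still empty, check its ratchet: swing the crank fully forward so that it carries the carousel along, then fully back, when the carousel must stay. Then drop every marker, tip down, through the yellow-rimmed window of the cover, each in a pocket of its own, bringing the next empty pocket under the window with the crank; at the end turn the last marker away from the window too, leave the crank back at its home stop, and do not disturb the spray can and the carton.

Things in the scene. Friction and masses are not known exactly. Their poses are not given: they have to be found in the camera images.
- crank (a joint): Ratchet crank of the magazine: a vertical-axis arm low under the carousel with a red upright knob at its end. 0 = home stop, 1.19 rad = far stop; grows anticlockwise seen from above (forward). Forward, its pawl catches a tooth after at most 0.35 rad of lost motion and carries the carousel along 1:1; backward it clicks over the teeth and the carousel stays. Stays where left; under 4 N at the knob.
- carousel (a joint): Angle of the six-pocket carousel (endless, anticlockwise from above is positive; it can only be driven that way, by the crank; friction holds it where it is left). At 0 pocket0 lies along the magazine's +x axis. Starts at any angle. Ratchet of 18 teeth (0.349 rad each).
- magazine: Pen magazine, fixed to the desk: blue base 130x130 mm, four steel corner posts, clear flat cover 126x126 mm whose top is 164 mm above the desk; between them turns a white and grey carousel (56 mm radius). Origin: on the desk under the carousel's axis, z up; the crank is on its -x side (towards the robot), the window on its -y side (right).
- magazine_axis (a point): Point on the carousel's vertical axis, 100 mm above the desk.
- window (a point): Centre of the only opening in the clear cover: 28x28 mm with a yellow rim, at the cover's top face (164 mm above the desk), 38 mm from the carousel's axis. Markers can be dropped only through it; the cover is 4 mm thick and the pockets' rims are 6 mm below its top.
- crank_knob (a point): Middle of the crank's red knob, an upright cylinder of 22 mm diameter and 60 mm height (from 146 to 206 mm above the desk), 100 mm from the carousel's axis; this point is 182 mm above the desk. The knob does not spin on the arm. It can be straddled, pinched or pushed from above.
- pocket0 (a point): Centre of the floor of carousel pocket 0 (34 mm above the desk, 38 mm from the axis, pockets 60 degrees apart): a square upright tube, 24 mm wide inside, 124 mm deep, open at the top.
- pocket1 (a point): Centre of the floor of carousel pocket 1 (34 mm above the desk, 38 mm from the axis, pockets 60 degrees apart): a square upright tube, 24 mm wide inside, 124 mm deep, open at the top.
- pocket2 (a point): Centre of the floor of carousel pocket 2 (34 mm above the desk, 38 mm from the axis, pockets 60 degrees apart): a square upright tube, 24 mm wide inside, 124 mm deep, open at the top.
- pocket3 (a point): Centre of the floor of carousel pocket 3 (34 mm above the desk, 38 mm from the axis, pockets 60 degrees apart): a square upright tube, 24 mm wide inside, 124 mm deep, open at the top.
- pocket4 (a point): Centre of the floor of carousel pocket 4 (34 mm above the desk, 38 mm from the axis, pockets 60 degrees apart): a square upright tube, 24 mm wide inside, 124 mm deep, open at the top.
- pocket5 (a point): Centre of the floor of carousel pocket 5 (34 mm above the desk, 38 mm from the axis, pockets 60 degrees apart): a square upright tube, 24 mm wide inside, 124 mm deep, open at the top.
- marker0_mid (a point): Centre of marker 0 (may be absent): red and black marker pen, 120 mm long, 14 mm wide, flat-sided and 14 to 16 mm thick, 25 g, lying on the desk (this point 7 mm up). Its own y axis runs along it to the long black pointed tip; the other end is a flat red and black tail. z is up while it lies.
- marker1_mid (a point): Centre of marker 1 (may be absent): red and black marker pen, 120 mm long, 14 mm wide, flat-sided and 14 to 16 mm thick, 25 g, lying on the desk (this point 7 mm up). Its own y axis runs along it to the long black pointed tip; the other end is a flat red and black tail. z is up while it lies.
- marker2_mid (a point): Centre of marker 2 (may be absent): red and black marker pen, 120 mm long, 14 mm wide, flat-sided and 14 to 16 mm thick, 25 g, lying on the desk (this point 7 mm up). Its own y axis runs along it to the long black pointed tip; the other end is a flat red and black tail. z is up while it lies.
- spray_can: Bystander: red spray can with white cap, 52 mm diameter, 150 mm tall, upright; origin at the centre of its underside, z up.
- filter_carton: Bystander: black and yellow carton, 90x84x90 mm, standing; origin at the centre of its underside, z up.

How it is judged:
On the way, in this order (a step that is already met when the one before it is completed fails the run):
1. with no marker in the magazine, the crank is swung forward to its far stop and has carried the carousel along (value of joint crank above 1.1 rad and distance of pocket0 from where it was at the start of the episode above 0.015 m and horizontal distance between each of marker0_mid, marker1_mid, marker2_mid and magazine_axis above 0.08 m), for 0.1 s.
2. still with no marker in the magazine, the crank is swung back to its home stop and the carousel has stayed (value of joint crank below 0.12 rad and distance of pocket0 from where it was at the start of the episode above 0.015 m and horizontal distance between each of marker0_mid, marker1_mid, marker2_mid and magazine_axis above 0.08 m), for 0.1 s.
3. every marker stands tip down in a pocket ((horizontal distance between marker0_mid and pocket0 below 0.012 m or horizontal distance between marker0_mid and pocket1 below 0.012 m or horizontal distance between marker0_mid and pocket2 below 0.012 m or horizontal distance between marker0_mid and pocket3 below 0.012 m or horizontal distance between marker0_mid and pocket4 below 0.012 m or horizontal distance between marker0_mid and pocket5 below 0.012 m) and height (world z) of marker0_mid between 0.085 and 0.105 m and angle between each of marker0_mid, marker1_mid, marker2_mid's own y axis and vertical above 2.84159 rad and (horizontal distance between marker1_mid and pocket0 below 0.012 m or horizontal distance between marker1_mid and pocket1 below 0.012 m or horizontal distance between marker1_mid and pocket2 below 0.012 m or horizontal distance between marker1_mid and pocket3 below 0.012 m or horizontal distance between marker1_mid and pocket4 below 0.012 m or horizontal distance between marker1_mid and pocket5 below 0.012 m) and height (world z) of marker1_mid between 0.085 and 0.105 m and (horizontal distance between marker2_mid and pocket0 below 0.012 m or horizontal distance between marker2_mid and pocket1 below 0.012 m or horizontal distance between marker2_mid and pocket2 below 0.012 m or horizontal distance between marker2_mid and pocket3 below 0.012 m or horizontal distance between marker2_mid and pocket4 below 0.012 m or horizontal distance between marker2_mid and pocket5 below 0.012 m) and height (world z) of marker2_mid between 0.085 and 0.105 m), for 0.2 s.
At the end, for the whole second after the job is handed in: every marker stands tip down (within 0.3 rad) on a pocket floor (centre 85 to 105 mm up, within 12 mm sideways of the pocket centre) and over 28 mm sideways from the window centre; crank within 0.12 rad of home, carousel at rest; spray can and carton upright (all of step 3 and horizontal distance between each of marker0_mid, marker1_mid, marker2_mid and window above 0.028 m and value of joint crank below 0.12 rad and velocity of joint carousel below 0.05 rad/s and angle between each of spray_can, filter_carton's own z axis and vertical below 0.2 rad); the robot touches nothing.
It fails at once if the spray can or the carton is shoved more than 3 cm (distance of any of spray_can, filter_carton from where it was at the start of the episode above 0.03 m).
Of marker0, marker1, marker2 only 2 to 3 are there at a start; the rules pass over those that are not, and their reading is None.
At some moment in a run one of marker0, marker1, marker2 may be knocked a few centimetres aside while the robot is not near it.
It also fails if it takes over 210 s, if anything falls off the work surface, if the arm or the gripper's body presses on something with over 40 N, if the wrist force passes 120 N, or if a joint passes its speed limit or range.

## Working session

There is one attempt and no reset: what is moved stays moved. The work goes in short steps, Python scripts to look and compute and a tool call to move; the robot and the scene stay as the last step left them, time stands still between calls to the robot, and variables do not carry over. Pictures are saved under pics/ and viewed, at most 14 in all, crops included, and the job is handed in when it is done.

Besides the shell and the picture viewer there is one more tool, called after "Request:" by a JSON object that holds its "op" and its "data", one argument or row to a line. arm_command: Moves the arm, as the interface text tells. Its arguments: {"type":"object","properties":{"plan":{"type":"string"},"hand":{"type":"number"},"grip_force":{"type":"number"}},"required":["plan"]}

```bash
mkdir -p pics
cat > h.py <<'E'
import numpy as np, cv2
from scipy.spatial.transform import Rotation as R
from bench import r, eyes, ticket
def cal(n):
    c=eyes.calibration(n); f=210/np.tan(np.radians(c['fov_y'])/2)
    a=np.array(c['attitude'],float)
    M=R.from_rotvec(a).as_matrix() if a.size==3 else (a if a.shape==(3,3) else R.from_quat(a).as_matrix())
    return c,f,M,np.array(c['origin'])
def ray(n,u,v):
    c,f,M,o=cal(n); d=M@np.array([(u-c['cx'])/f,-(v-c['cy'])/f,-1]); return o,d
def onplane(n,u,v,z):
    o,d=ray(n,u,v); return o+d*(z-o[2])/d[2]
def proj(n,p):
    c,f,M,o=cal(n); q=M.T@(np.array(p)-o); return c['cx']+f*q[0]/-q[2], c['cy']+f*q[1]/q[2]
def cloud(n,dep):
    c,f,M,o=cal(n); v,u=np.mgrid[:420,:560]
    P=np.stack([(u-c['cx'])/f*dep,-(v-c['cy'])/f*dep,-dep],-1); return P@M.T+o
E
python3 - <<'E'
from h import *
for n in ('scene','top'):
    print(eyes.calibration(n)); p,d=eyes.grab_frame(n); cv2.imwrite(f'pics/{n}0.png',p[...,::-1]); np.savez(f'{n}0.npz',p=p,d=d)
print(r.get_obs())
E
```

```text
{'fov_y': 48.94918657113111, 'cx': 287.43787982416495, 'cy': 209.5713267127146, 'origin': array([-0.19381848, -0.44464671,  0.72392245]), 'attitude': array([ 0.83934746, -0.48923978, -0.96627511])}
{'fov_y': 57.44740311186965, 'cx': 284.8702240635672, 'cy': 205.5547389556962, 'origin': array([ 0.14964117, -0.21404403,  0.97961049]), 'attitude': array([ 0.35978202, -0.23246566, -1.11627261])}
{'clock': 0.1, 'joints': array([ 1.0689262 ,  0.47767294,  0.02233112,  1.55633803, -0.01150947,
        1.10928125, -0.0830936 ]), 'qvel': array([-0.00039843, -0.0007077 , -0.00038044, -0.00193227, -0.00015425,
       -0.00067951, -0.00146622]), 'tau': array([ 3.57787671e-03, -5.97775412e+01,  1.61308408e+00, -2.81956011e+01,
        1.27566716e-02,  5.03339790e-03, -6.27073996e-05]), 'tcp_pos': array([ 0.25878975, -0.62288167,  0.24445867]), 'orientation': array([-3.07939934e+00, -6.14297328e-01,  6.33592963e-04]), 'contact_force': array([-0.44160432,  0.10074043, -0.10525966]), 'moment': array([-0.00165325, -0.00235097,  0.05280611]), 'gripper_force': 0.0, 'grip_width': 0.0853121930959929}
```

View pics/scene0.png

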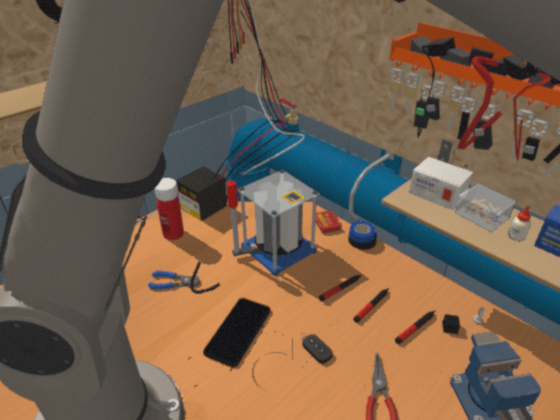

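View pics/top0.png

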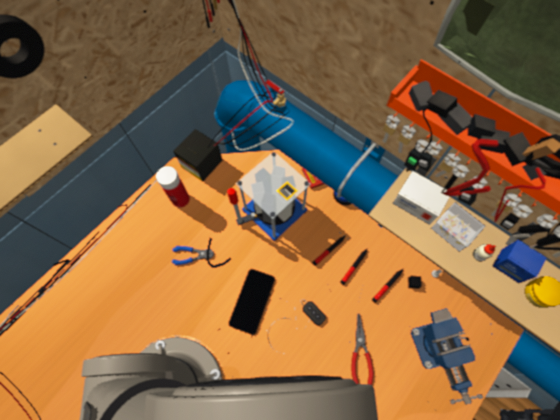

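The pictures show the magazine at about (275,195) in the top view, with the red knob at (233,195). Three markers lie at (329,250), (354,266) and (388,285), with the can at (172,186) and the carton at (198,155). Next I'll measure them.

```bash
cat > m.py <<'E'
from h import *
def markers(n,p,d=None,zz=0.008):
    hsv=cv2.cvtColor(p,cv2.COLOR_RGB2HSV); H,S,V=[hsv[...,i].astype(int) for i in range(3)]
    m=((((H<6)|(H>172))&(S>150)&(V>60))|(V<60)).astype(np.uint8)
    k,l,s,c=cv2.connectedComponentsWithStats(m)
    out=[]
    for i in range(1,k):
        if not 60<s[i,4]<700: continue
        ys,xs=np.where(l==i)
        P=np.array([onplane(n,x,y,zz)[:2] for x,y in zip(xs,ys)])
        if np.linalg.norm(P.mean(0)-[.6,-.2])>.5: continue
        (c0,wh,a)=cv2.minAreaRect(P.astype(np.float32)*1000)
        L,W=max(wh),min(wh)
        if not(90<L<150 and W<32): continue
        ax=np.linalg.svd(P-P.mean(0))[2][0]; t=(P-P.mean(0))@ax
        red=np.array([H[y,x]<6 or H[y,x]>172 for y,x in zip(ys,xs)])&(V[ys,xs]>=60)
        if t[red].mean()>t[~red].mean(): ax=-ax
        out.append((np.array(c0)/1000,np.degrees(np.arctan2(ax[1],ax[0])),L,W,red.mean(),proj(n,[*(np.array(c0)/1000),zz])))
    return out
E
python3 - <<'E'
from m import *
for n in ('scene','top'):
    z=np.load(f'{n}0.npz'); p,d=z['p'],z['d']
    for o in markers(n,p): print(n,[np.round(x,3) for x in o])
    C=cloud(n,d)
    hsv=cv2.cvtColor(p,cv2.COLOR_RGB2HSV)
    H,S,V=[hsv[...,i].astype(int) for i in range(3)]
    y=(H>20)&(H<35)&(S>120)&(V>120); 
    k,l,s,c=cv2.connectedComponentsWithStats(y.astype(np.uint8))
    for i in range(1,k):
        if s[i,4]>15: print('yel',s[i],onplane(n,*c[i],.164).round(4), np.median(C[l==i],0).round(3))
    red=((H<6)|(H>172))&(S>150)&(V>80)
    k,l,s,c=cv2.connectedComponentsWithStats(red.astype(np.uint8))
    for i in range(1,k):
        if 40<s[i,4]<2500 and c[i][0]<330: print('red',s[i],onplane(n,*c[i],.176).round(4), np.median(C[l==i],0).round(3))
    cv2.imwrite(f'pics/{n}c.png',cv2.resize(p[150:300,210:430] if n=='top' else p[160:360,210:450],None,fx=3.3,fy=2.9,interpolation=cv2.INTER_CUBIC)[...,::-1])
E
```

```text
Traceback (most recent call last):
  File "m.py", line 10, in markers
    P=np.array([onplane(n,x,y,zz)[:2] for x,y in zip(xs,ys)])
                ~~~~~~~^^^^^^^^^^
  File "h.py", line 12, in onplane
    o,d=ray(n,u,v); return o+d*(z-o[2])/d[2]
        ~~~^^^^^^^
  File "h.py", line 10, in ray
    c,f,M,o=cal(n); d=M@np.array([(u-c['cx'])/f,-(v-c['cy'])/f,-1]); return o,d
            ~~~^^^
  File "h.py", line 5, in cal
    c=eyes.calibration(n); f=210/np.tan(np.radians(c['fov_y'])/2)
ValueError: time passes only in moves, steps and waits
```

```bash
python3 - <<'E'
s=open('h.py').read().replace("def cal(n):","import functools\n@functools.lru_cache\ndef cal(n):")
open('h.py','w').write(s)
E
cat > look0.py <<'E'
from m import *
for n in ('scene','top'):
    z=np.load(f'{n}0.npz'); p,d=z['p'],z['d']
    for o in markers(n,p): print(n,[np.round(x,3) for x in o])
    C=cloud(n,d)
    hsv=cv2.cvtColor(p,cv2.COLOR_RGB2HSV)
    H,S,V=[hsv[...,i].astype(int) for i in range(3)]
    y=(H>20)&(H<35)&(S>120)&(V>120); 
    k,l,s,c=cv2.connectedComponentsWithStats(y.astype(np.uint8))
    for i in range(1,k):
        if s[i,4]>15: print('yel',s[i],onplane(n,*c[i],.164).round(4), np.median(C[l==i],0).round(3))
    red=((H<6)|(H>172))&(S>150)&(V>80)
    k,l,s,c=cv2.connectedComponentsWithStats(red.astype(np.uint8))
    for i in range(1,k):
        if 40<s[i,4]<2500 and c[i][0]<330: print('red',s[i],onplane(n,*c[i],.176).round(4), np.median(C[l==i],0).round(3))
    cv2.imwrite(f'pics/{n}c.png',cv2.resize(p[150:300,210:430] if n=='top' else p[160:360,210:450],None,fx=3.3,fy=2.9,interpolation=cv2.INTER_CUBIC)[...,::-1])
E
python3 look0.py
```

```text
scene [array([ 0.459, -0.2  ]), np.float64(-23.121), np.float64(113.309), np.float64(14.406), np.float64(0.474), array([339.958, 286.568])]
scene [array([ 0.445, -0.275]), np.float64(-13.176), np.float64(110.46), np.float64(12.002), np.float64(0.518), array([370.619, 304.387])]
scene [array([ 0.436, -0.37 ]), np.float64(-20.77), np.float64(111.26), np.float64(12.962), np.float64(0.519), array([414.84, 326.33])]
yel [282 191  22  13  79] [ 0.5034 -0.058   0.164 ] [ 0.506 -0.059  0.165]
yel [180 203  20  17  76] [0.3551 0.0936 0.164 ] [0.502 0.235 0.014]
red [227 181  11  27 243] [0.4327 0.0482 0.176 ] [0.424 0.041 0.184]
red [157 198  26  42 733] [0.3049 0.1007 0.176 ] [0.407 0.211 0.064]
red [316 211  25  22 255] [ 0.448 -0.17   0.176] [ 0.637 -0.091  0.015]
top [array([ 0.463, -0.198]), np.float64(-23.446), np.float64(106.689), np.float64(10.196), np.float64(0.479), array([328.767, 249.915])]
top [array([ 0.45 , -0.273]), np.float64(-13.368), np.float64(105.105), np.float64(10.834), np.float64(0.559), array([353.793, 266.444])]
top [array([ 0.44 , -0.368]), np.float64(-20.868), np.float64(107.801), np.float64(10.725), np.float64(0.541), array([387.253, 285.353])]
yel [182 165  18  14  25] [0.4526 0.1772 0.164 ] [0.505 0.244 0.022]
yel [309 173   5   9  17] [ 0.5624 -0.0922  0.164 ] [ 0.635 -0.071  0.019]
yel [277 182  21  18 118] [ 0.5054 -0.055   0.164 ] [ 0.506 -0.054  0.165]
yel [525 276  35  31 821] [ 0.5226 -0.6481  0.164 ] [ 0.475 -0.594  0.268]
red [265  80  19  14  79] [0.761  0.1035 0.176 ] [0.675 0.059 0.289]
red [303 168  20  20  94] [ 0.5509 -0.1005  0.176 ] [ 0.629 -0.085  0.017]
red [164 181  25  26 320] [0.3829 0.1639 0.176 ] [0.412 0.212 0.072]
red [227 188  10  17 105] [0.4348 0.0509 0.176 ] [0.428 0.045 0.2  ]
red [315 250  15  14  69] [ 0.3894 -0.1923  0.176 ] [ 0.437 -0.188  0.014]
```

View pics/topc.png

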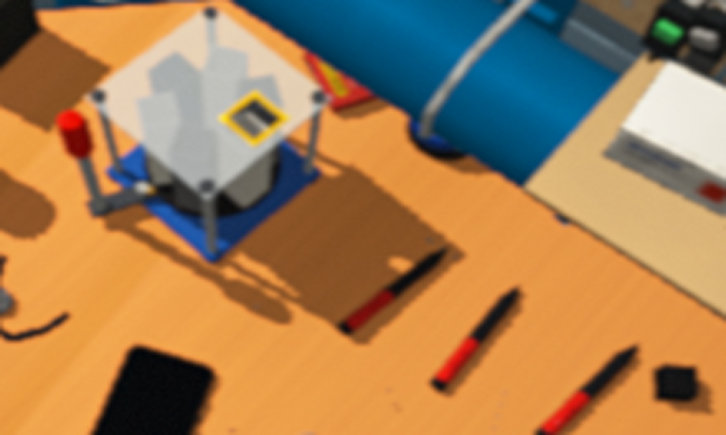

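View pics/scenec.png

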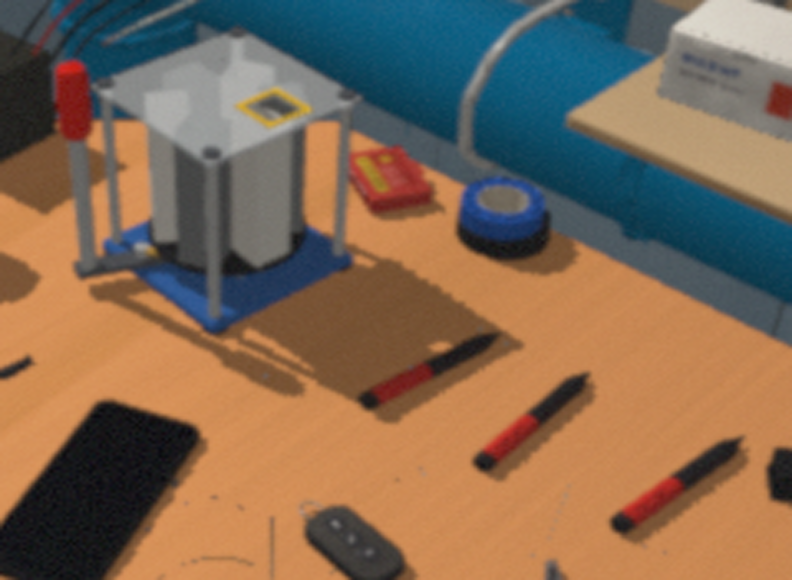

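The crops show the black tips pointing away from the robot, with the crank knob at top-crop (73,130) and the window at (253,118). I'll take the magazine frame from the cover's corner posts.

Run:
```python
from m import *
T=np.array([(210,12),(98,97),(207,187),(319,98)])/[3.3,2.9]+[210,150]
S=np.array([(236,37),(107,84),(211,154),(347,96)])/[3.3,2.9]+[210,160]
W={'top':(.5054,-.055),'scene':(.5034,-.058)}
for n,Q in (('top',T),('scene',S)):
    P=np.array([onplane(n,*q,.166)[:2] for q in Q]); print(n,P.round(4).tolist(),P.mean(0).round(4))
    for a in ((0,2),(1,3)): print(np.linalg.norm(P[a[0]]-P[a[1]]), np.degrees(np.arctan2(*(P[a[0]]-P[a[1]])[::-1])))
    w=W[n]-P.mean(0); print('win dir',np.degrees(np.arctan2(*w[::-1])),np.linalg.norm(w))
# knob top
for n,uv in (('top',(72,119)),('scene',(72,64))):
    q=np.array(uv)/[3.3,2.9]+[210,150 if n=='top' else 160]; print(onplane(n,*q,.204))
```

```text
top [[0.5801, 0.0152], [0.4737, 0.0531], [0.4356, -0.0522], [0.5403, -0.0909]] [ 0.5074 -0.0187]
0.15949286912256586 24.99048467571663
0.1586650087237525 114.82823936441245
win dir -93.15292839110377 0.03634381476590493
scene [[0.5702, 0.009], [0.4714, 0.0484], [0.4321, -0.0549], [0.5365, -0.094]] [ 0.5025 -0.0229]
0.15219853334704944 24.847592407985122
0.15650478949211982 114.56962842468401
win dir -88.57625735165703 0.035133332298119276
[0.43423197 0.0477472  0.204     ]
[0.43592653 0.04779858 0.204     ]
```

```bash
cat >> h.py <<'E'
def state():
    o=r.get_obs(); M=R.from_rotvec(o['orientation']).as_matrix()
    print('t',round(o['clock'],2),'tcp',o['tcp_pos'].round(4),'xdir',np.degrees(np.arctan2(M[1,0],M[0,0])).round(1),'ydir',np.degrees(np.arctan2(M[1,1],M[0,1])).round(2),'zz',M[2,2].round(4),'q',o['joints'].round(2),'F',o['contact_force'].round(1),'gw',round(o['grip_width'],4),'gf',round(o['gripper_force'],1))
    return o,M
def to(pos,ydir=None,frm=None):
    "shift in present tool axes, and yaw (deg about tool z) that brings tool y to ydir mod 180"
    o,M=state(); s=M.T@(np.array(pos)-(o['tcp_pos'] if frm is None else np.array(frm)))
    y=None
    if ydir is not None:
        y=-(ydir-np.degrees(np.arctan2(M[1,1],M[0,1]))); y=(y+90)%180-90
    print('shift',s.round(4),'yaw',y)
E
python3 -c "
from h import *
to((.45,-.2,.3)); to((.435,.048,.3),45.5)
to((.435,.048,.3),45.5,(.45,-.2,.3))"
```

```text
t 0.1 tcp [ 0.2588 -0.6229  0.2445] xdir 22.6 ydir -67.44 zz -1.0 q [ 1.07  0.48  0.02  1.56 -0.01  1.11 -0.08] F [-0.4  0.1 -0.1] gw 0.0853 gf 0.0
shift [ 0.3388 -0.3172 -0.0551] yaw None
t 0.1 tcp [ 0.2588 -0.6229  0.2445] xdir 22.6 ydir -67.44 zz -1.0 q [ 1.07  0.48  0.02  1.56 -0.01  1.11 -0.08] F [-0.4  0.1 -0.1] gw 0.0853 gf 0.0
shift [ 0.4201 -0.552  -0.0547] yaw 67.06322996151917
t 0.1 tcp [ 0.2588 -0.6229  0.2445] xdir 22.6 ydir -67.44 zz -1.0 q [ 1.07  0.48  0.02  1.56 -0.01  1.11 -0.08] F [-0.4  0.1 -0.1] gw 0.0853 gf 0.0
shift [ 0.0813 -0.2348  0.0004] yaw 67.06322996151917
```

Request:
{"op": "arm_command", "data": {
  "plan": "0 0 -0.02 0;0.031 -0.029 -0.0035 0;0.031 -0.029 -0.0035 0;0.031 -0.029 -0.0035 0;0.031 -0.029 -0.0035 0;0.031 -0.029 -0.0035 0;0.031 -0.029 -0.0035 0;0.031 -0.029 -0.0035 0;0.031 -0.029 -0.0035 0;0.031 -0.029 -0.0035 0;0.031 -0.029 -0.0035 0;0.029 -0.027 0 0;0.0136 -0.039 0 0;0.0136 -0.039 0 0;0.0136 -0.039 0 0;0.0136 -0.039 0 0;0.0136 -0.039 0 0;0.0136 -0.039 0 0"
}}

```text
clock: 2.35
tcp_pos: [0.4355, 0.0481, 0.3001]
orientation: [3.081, 0.614, -0.0]
contact_force: [0.9, 0.1, -0.8]
grip_width: 0.0857
gripper_force: 0.0
```

Request:
{"op": "arm_command", "data": {
  "plan": "0 0 0 9.6;0 0 0 9.6;0 0 0 9.6;0 0 0 9.6;0 0 0 9.6;0 0 0 9.6;0 0 0 9.5;0 0 0 0;0 0 0 0"
}}

```text
clock: 3.48
tcp_pos: [0.4358, 0.0468, 0.3002]
orientation: [2.909, -1.186, -0.0]
contact_force: [-0.1, -0.2, -0.3]
grip_width: 0.085
gripper_force: 0.0
```

Run:
```python
from h import *
to((.435,.048,.19),45.5)
n='top'
for n in('top','scene'):
    p,d=eyes.grab_frame(n); cv2.imwrite(f'pics/{n}1.png',p[...,::-1])
```

```text
t 3.48 tcp [0.4358 0.0468 0.3002] xdir -44.4 ydir -134.35 zz -1.0 q [ 0.18  0.05 -0.44  2.    0.02  1.1  -2.62] F [-0.1 -0.2 -0.3] gw 0.085 gf 0.0
shift [-0.0014 -0.0003  0.1102] yaw 0.14554466961931212
```

View pics/scene1.png

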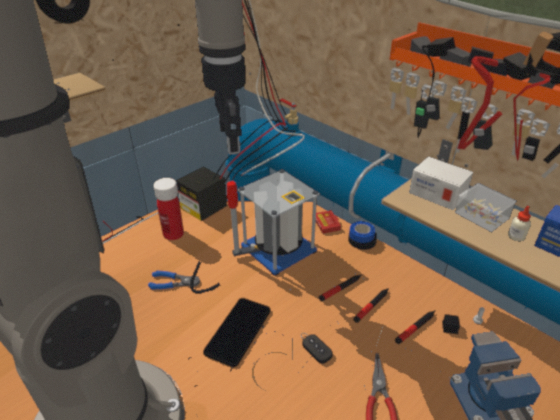

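The scene picture shows the gripper straight above the knob (232,150), ready to descend and pinch.

Request:
{"op": "arm_command", "data": {
  "plan": "-0.001 0 0.03 0;0 0 0.03 0;0 0 0.03 0;0 0 0.02 0;0 0 0 0"
}}

```text
clock: 4.2
tcp_pos: [0.4343, 0.0474, 0.1892]
orientation: [2.907, -1.188, -0.005]
contact_force: [-0.3, -0.3, 0.0]
grip_width: 0.0852
gripper_force: 0.0
```

Request:
{"op": "arm_command", "data": {
  "plan": "0 0 0 0;0 0 0 0;0 0 0 0;0 0 0 0;0 0 0 0;0 0 0 0;0 0 0 0;0 0 0 0",
  "hand": 1,
  "grip_force": 20
}}

```text
clock: 5.2
tcp_pos: [0.4356, 0.0477, 0.1908]
orientation: [-2.907, 1.191, -0.001]
contact_force: [-1.1, 0.3, 6.3]
grip_width: 0.0215
gripper_force: 21.6
```

```bash
python3 -c "
from h import *
state()"
```

```text
t 5.2 tcp [0.4356 0.0477 0.1908] xdir -44.5 ydir -134.55 zz -1.0 q [ 0.15  0.19 -0.44  2.13  0.11  0.85 -2.7 ] F [-1.1  0.3  6.3] gw 0.0215 gf 21.6
```

Request:
{"op": "arm_command", "data": {
  "plan": "0.0007 0.0119 0 -6.8;0.0007 0.0119 0 -6.8;0.0007 0.0119 0 -6.8;0.0007 0.0119 0 -6.8;0.0007 0.0119 0 -6.8;0 0 0 0"
}}

```text
clock: 5.95
tcp_pos: [0.4107, -0.0049, 0.1909]
orientation: [-3.127, 0.287, -0.009]
contact_force: [7.8, 0.3, -5.2]
grip_width: 0.0212
gripper_force: 20.6
```

```bash
python3 -c "
from h import *
state()"
```

```text
t 5.95 tcp [ 0.4107 -0.0049  0.1909] xdir -10.5 ydir -100.49 zz -1.0 q [ 0.31  0.14 -0.48  2.19  0.09  0.83 -1.98] F [ 7.8  0.3 -5.2] gw 0.0212 gf 20.6
```

Request:
{"op": "arm_command", "data": {
  "plan": "0.0007 0.0119 0 -6.8;0.0007 0.0119 0 -6.8;0.0007 0.0119 0 -6.8;0.0007 0.0119 0 -6.8;0.0007 0.0119 0 -6.8;0 0.006 0 0;0 0 0 0"
}}

```text
clock: 6.82
tcp_pos: [0.415, -0.0422, 0.1904]
orientation: [-3.04, -0.659, 0.002]
contact_force: [-16.7, 87.8, 19.8]
grip_width: 0.0215
gripper_force: 44.7
```

```bash
python3 -c "
from h import *
state()
for n in('top','scene'):
    p,d=eyes.grab_frame(n); np.savez(n+'2.npz',p=p,d=d); q=p[150:250,210:340] if n=='top' else p[160:290,200:340]; cv2.imwrite(f'pics/{n}2.png',cv2.resize(q,None,fx=4,fy=4,interpolation=2)[...,::-1])"
```

```text
t 6.83 tcp [ 0.415  -0.0422  0.1904] xdir 24.4 ydir -65.54 zz -0.9995 q [ 0.45  0.17 -0.51  2.16  0.07  0.84 -1.25] F [-16.7  87.8  19.8] gw 0.0215 gf 44.7
```

View pics/scene2.png

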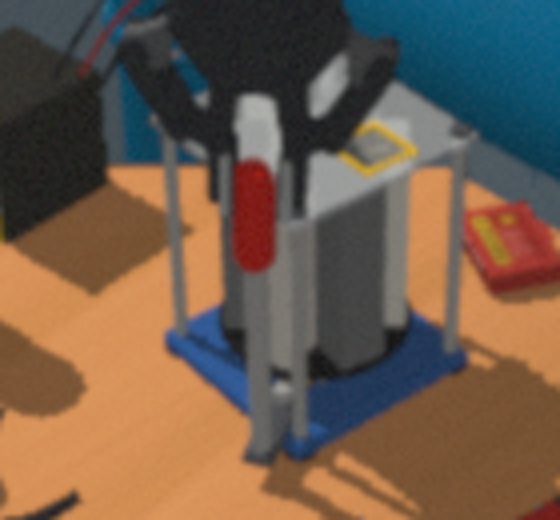

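The scene crop shows the knob at (255,215), held just left of the front post. The swing is about 55°, short of 68°, with 88 N, so a finger may be hitting the post's cap. I'll back off, grip higher and push again.

Request:
{"op": "arm_command", "data": {
  "plan": "0 -0.008 0 0;0 -0.008 0 0;0 0 0 0"
}}

```text
clock: 7.3
tcp_pos: [0.4142, -0.0414, 0.191]
orientation: [-3.061, -0.651, -0.016]
contact_force: [7.4, 41.6, -6.4]
grip_width: 0.0214
gripper_force: 23.5
```

Run:
```python
from h import *
state()
n='scene'; z=np.load('scene2.npz'); C=cloud(n,z['d']); 
# heights around corner posts
P=C.reshape(-1,3)
for c in ((.575,.012),(.4725,.051),(.434,-.0535),(.538,-.0925)):
    for s in ('scene0','top0'):
        Q=cloud(s[:-1],np.load(s+'.npz')['d']).reshape(-1,3); k=(np.hypot(Q[:,0]-c[0],Q[:,1]-c[1])<.012)&(Q[:,2]>.15); print(c,s,k.sum(),np.percentile(Q[k,2],[50,90,98]).round(4) if k.any() else '')
p=z['p']; hsv=cv2.cvtColor(p,cv2.COLOR_RGB2HSV); H,S,V=[hsv[...,i].astype(int) for i in range(3)]
m=((H<6)|(H>172))&(S>150)&(V>60); m[:,:240]=0; m[:,280:]=0; m[:190]=0; m[240:]=0
ys,xs=np.where(m); print(xs.min(),xs.max(),ys.min(),ys.max()); 
b=ys>ys.max()-8; print('knob bottom',onplane('scene',xs[b].mean(),ys.max(),.146))
```

```text
t 7.3 tcp [ 0.4142 -0.0414  0.191 ] xdir 24.0 ydir -65.98 zz -0.9999 q [ 0.44  0.15 -0.51  2.17  0.08  0.83 -1.28] F [ 7.4 41.6 -6.4] gw 0.0214 gf 23.5
(0.575, 0.012) scene0 45 [0.1639 0.1683 0.1702]
(0.575, 0.012) top0 61 [0.1654 0.1699 0.1709]
(0.4725, 0.051) scene0 54 [0.1638 0.1679 0.1691]
(0.4725, 0.051) top0 63 [0.1655 0.169  0.171 ]
(0.434, -0.0535) scene0 69 [0.1637 0.1673 0.1685]
(0.434, -0.0535) top0 50 [0.1661 0.1699 0.1706]
(0.538, -0.0925) scene0 56 [0.1635 0.1671 0.1678]
(0.538, -0.0925) top0 43 [0.1666 0.1706 0.1711]
258 268 201 227
knob bottom [ 0.40424253 -0.04597211  0.146     ]
```

Request:
{"op": "arm_command", "data": {
  "plan": "-0.003 0 -0.007 0;-0.003 0 -0.007 0;0 0 0 0;0 0 0 0"
}}

```text
clock: 7.8
tcp_pos: [0.4021, -0.0469, 0.202]
orientation: [-3.061, -0.648, 0.007]
contact_force: [-3.5, 31.8, -10.3]
grip_width: 0.0212
gripper_force: 21.3
```

Request:
{"op": "arm_command", "data": {
  "plan": "0 0.008 0 -3;0 0.006 0 -3;0 0 0 0"
}}

```text
clock: 8.18
tcp_pos: [0.404, -0.0482, 0.2016]
orientation: [-3.005, -0.816, 0.017]
contact_force: [-22.4, 69.6, 8.8]
grip_width: 0.0208
gripper_force: 36.0
```

```bash
python3 -c "
from h import *
state()"
```

```text
t 8.18 tcp [ 0.404  -0.0482  0.2016] xdir 30.4 ydir -59.63 zz -0.9995 q [ 0.47  0.14 -0.52  2.16  0.05  0.88 -1.12] F [-22.4  69.6   8.8] gw 0.0208 gf 36.0
```

The stop is hard and the arc comes out symmetric about the magazine's −x side, so the crank seems to have started about 0.13 rad forward of home. Now I'll swing it back.

Request:
{"op": "arm_command", "data": {
  "plan": "0 -0.008 0 6;0 -0.006 0 6;0 0 0 6;0 0 0 0;0 0 0 0"
}}

```text
clock: 8.8
tcp_pos: [0.3995, -0.0459, 0.2019]
orientation: [-3.111, -0.326, 0.017]
contact_force: [-12.8, 36.2, 0.1]
grip_width: 0.0206
gripper_force: 20.0
```

Request:
{"op": "arm_command", "data": {
  "plan": "0.0007 -0.0119 0 6.8;0.0007 -0.0119 0 6.8;0.0007 -0.0119 0 6.8;0.0007 -0.0119 0 6.8;0.0007 -0.0119 0 6.8;0 0 0 0"
}}

```text
clock: 9.55
tcp_pos: [0.3992, 0.0028, 0.2015]
orientation: [3.074, -0.614, -0.037]
contact_force: [-32.7, 3.5, 24.0]
grip_width: 0.0207
gripper_force: 30.2
```

```bash
python3 -c "
from h import *
state()"
```

```text
t 9.55 tcp [0.3992 0.0028 0.2015] xdir -22.6 ydir -112.57 zz -0.9997 q [ 0.3   0.12 -0.49  2.18  0.07  0.88 -2.2 ] F [-32.7   3.5  24. ] gw 0.0207 gf 30.2
```

Request:
{"op": "arm_command", "data": {
  "plan": "-0.005 -0.008 0 3;0.0007 -0.0119 0 6.8;0.0007 -0.0119 0 6.8;0.0007 -0.0119 0 6.8;0 0 0 0"
}}

```text
clock: 10.18
tcp_pos: [0.4194, 0.0469, 0.2017]
orientation: [2.891, -1.217, -0.034]
contact_force: [-31.4, 21.9, 15.5]
grip_width: 0.0205
gripper_force: 33.2
```

```bash
python3 -c "
from h import *
state()"
```

```text
t 10.18 tcp [0.4194 0.0469 0.2017] xdir -45.7 ydir -135.66 zz -0.9998 q [ 0.19  0.16 -0.48  2.13  0.08  0.89 -2.7 ] F [-31.4  21.9  15.5] gw 0.0205 gf 33.2
```

Radial force is building up from the pinch friction, so I'll loosen to a straddle and look.

Request:
{"op": "arm_command", "data": {
  "plan": "0 0 0 0;0 0 0 0;0 0 0 0;0 0 0 0",
  "hand": 0
}}

```text
clock: 10.68
tcp_pos: [0.4299, 0.0399, 0.2044]
orientation: [-2.892, 1.227, -0.001]
contact_force: [-0.3, 0.4, 0.3]
grip_width: 0.0426
gripper_force: 0.0
```

```bash
python3 -c "
from h import *
state()
for n in('top','scene'):
    p,d=eyes.grab_frame(n); np.savez(n+'3.npz',p=p,d=d); q=p[150:250,200:340] if n=='top' else p[140:280,200:340]; cv2.imwrite(f'pics/{n}3.png',cv2.resize(q,None,fx=4,fy=4,interpolation=2)[...,::-1])
a=cv2.imread('pics/top3.png');b=cv2.imread('pics/scene3.png');b=cv2.resize(b,(400,400));a=cv2.resize(a,(400,286));cv2.imwrite('pics/both3.png',np.hstack([np.vstack([a,np.zeros((114,400,3),np.uint8)]),b]))"
```

```text
t 10.68 tcp [0.4299 0.0399 0.2044] xdir -46.0 ydir -136.0 zz -1.0 q [ 0.2   0.16 -0.47  2.13  0.09  0.88 -2.7 ] F [-0.3  0.4  0.3] gw 0.0426 gf 0.0
```

View pics/both3.png

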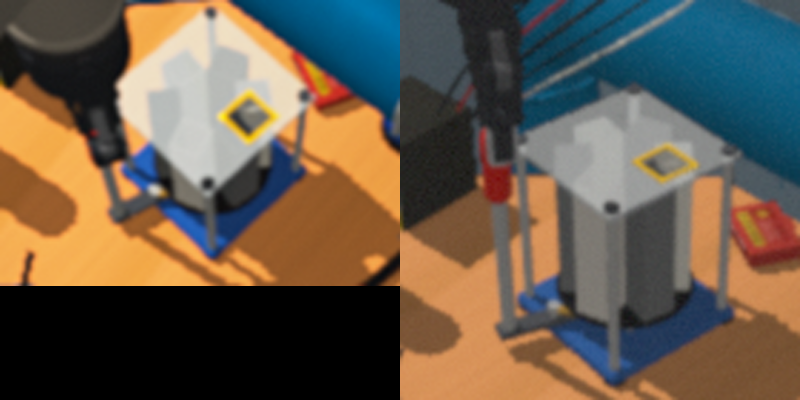

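The combined crop shows a pocket under the window (top crop 250,118) and the crank most of the way back. I'll keep pushing it home with the loose straddle.

Request:
{"op": "arm_command", "data": {
  "plan": "0 -0.01 0 3;0 -0.01 0 2;0 -0.01 0 0;0 -0.003 0 0;0 0 0 0"
}}

```text
clock: 11.4
tcp_pos: [0.4547, 0.0621, 0.2044]
orientation: [-2.836, 1.35, -0.001]
contact_force: [0.5, -1.5, 0.2]
grip_width: 0.0427
gripper_force: 0.0
```

Request:
{"op": "arm_command", "data": {
  "plan": "0 -0.004 0 0;0 0 0 0"
}}

```text
clock: 11.65
tcp_pos: [0.4577, 0.0646, 0.2044]
orientation: [-2.836, 1.351, -0.001]
contact_force: [0.0, 0.9, -0.1]
grip_width: 0.0426
gripper_force: 0.0
```

Request:
{"op": "arm_command", "data": {
  "plan": "0 -0.004 0 0;0 0 0 0"
}}

```text
clock: 11.9
tcp_pos: [0.4595, 0.0661, 0.204]
orientation: [2.833, -1.35, -0.003]
contact_force: [-4.4, -2.8, 3.6]
grip_width: 0.0424
gripper_force: 2.8
```

Request:
{"op": "arm_command", "data": {
  "plan": "0 -0.005 0 0;0 0 0 0"
}}

```text
clock: 12.15
tcp_pos: [0.4599, 0.0663, 0.2033]
orientation: [2.825, -1.349, -0.011]
contact_force: [-14.8, -11.0, 13.9]
grip_width: 0.0425
gripper_force: 9.4
```

Request:
{"op": "arm_command", "data": {
  "plan": "0 -0.005 0 0;0 0 0 0;0 0 0 0"
}}

```text
clock: 12.52
tcp_pos: [0.4603, 0.0664, 0.203]
orientation: [2.816, -1.348, -0.018]
contact_force: [-26.5, -18.2, 27.3]
grip_width: 0.0428
gripper_force: 16.4
```

The crank is at home; I'll release it, lift and move towards the markers.

Request:
{"op": "arm_command", "data": {
  "plan": "0 0.012 0 0;0 0 -0.03 0;0 0 -0.04 0;0 0 -0.04 -10;0 0 0 -10;0 0 0 -8;0 0 0 0"
}}

```text
clock: 13.4
tcp_pos: [0.4594, 0.066, 0.3145]
orientation: [-3.078, 0.626, -0.002]
contact_force: [0.5, -0.3, 0.6]
grip_width: 0.0431
gripper_force: 0.0
```

Run:
```python
from h import *
to((.4426,-.1911,.15),-113.3)
D=[np.load(s+'.npz')['d'] for s in('scene0','top0')]
for n,d in zip(('scene','top'),D):
    Q=cloud(n,d).reshape(-1,3)
    k=(Q[:,0]>.57)&(Q[:,0]<.72)&(Q[:,1]>-.2)&(Q[:,1]<0)&(Q[:,2]>.05)&(Q[:,2]<.4)
    q=Q[k]; 
    for x in np.arange(.57,.72,.03):
        a=q[(q[:,0]>=x)&(q[:,0]<x+.03)]
        print(n,x.round(2),len(a),a[:,2].max().round(3) if len(a) else '', a[a[:,2].argmax()].round(3) if len(a) else '')
```

```text
t 13.4 tcp [0.4594 0.066  0.3145] xdir -23.0 ydir -113.0 zz -1.0 q [ 0.2   0.09 -0.5   1.92  0.05  1.14 -2.29] F [ 0.5 -0.3  0.6] gw 0.0431 gf 0.0
shift [0.0849 0.2434 0.1644] yaw 0.2984673049195834
scene 0.57 1750 0.226 [ 0.598 -0.182  0.226]
scene 0.6 977 0.229 [ 0.624 -0.192  0.229]
scene 0.63 432 0.233 [ 0.645 -0.001  0.233]
scene 0.66 2448 0.4 [ 0.683 -0.143  0.4  ]
scene 0.69 3657 0.4 [ 0.698 -0.1    0.4  ]
scene 0.72 0  
top 0.57 1296 0.227 [ 0.598 -0.18   0.227]
top 0.6 1175 0.231 [ 0.623 -0.186  0.231]
top 0.63 812 0.236 [ 0.644 -0.003  0.236]
top 0.66 2212 0.4 [ 0.673 -0.187  0.4  ]
top 0.69 3125 0.4 [ 0.712 -0.048  0.4  ]
top 0.72 0
```

Request:
{"op": "arm_command", "data": {
  "plan": "0.017 0.0487 0.01 0;0.017 0.0487 0.01 0;0.017 0.0487 0.02 0;0.017 0.0487 0.02 0;0.017 0.0487 0.02 0;0 0 0 0;0 0 0 0"
}}

```text
clock: 14.28
tcp_pos: [0.4428, -0.1909, 0.2343]
orientation: [-3.078, 0.627, -0.0]
contact_force: [-0.4, 0.6, 0.3]
grip_width: 0.0427
gripper_force: 0.0
```

Run:
```python
from m import *
to((.4426,-.1911,.0165),-113.3)
for n in('top','scene'):
    p,d=eyes.grab_frame(n); np.savez(n+'4.npz',p=p,d=d)
    for o in markers(n,p): print(n,[np.round(x,3) for x in o])
    q=p[145:225,230:320] if n=='top' else p[165:245,240:320]; cv2.imwrite(f'pics/{n}4.png',cv2.resize(q,(400,400),interpolation=2)[...,::-1])
    Q=cloud(n,d).reshape(-1,3)
    k=(Q[:,0]>.6)&(Q[:,0]<.68)&(Q[:,1]>-.13)&(Q[:,1]<-.02)&(Q[:,2]>.05); q=Q[k]
    for x in np.arange(.6,.68,.02):
        for y in np.arange(-.13,-.02,.03):
            a=q[(q[:,0]>=x)&(q[:,0]<x+.02)&(q[:,1]>=y)&(q[:,1]<y+.03)]
            if len(a): print(n,x.round(2),y.round(2),len(a),a[:,2].max().round(3))
cv2.imwrite('pics/both4.png',np.hstack([cv2.imread('pics/top4.png'),cv2.imread('pics/scene4.png')]))
```

```text
t 14.28 tcp [ 0.4428 -0.1909  0.2343] xdir -23.0 ydir -113.03 zz -1.0 q [ 0.52  0.19 -0.27  2.    0.06  0.96 -1.75] F [-0.4  0.6  0.3] gw 0.0427 gf 0.0
shift [-1.000e-04  4.000e-04  2.178e-01] yaw 0.2663974891129044
top [array([ 0.45 , -0.273]), np.float64(-13.243), np.float64(105.115), np.float64(10.168), np.float64(0.595), array([353.774, 266.433])]
top [array([ 0.441, -0.369]), np.float64(-20.516), np.float64(106.025), np.float64(10.39), np.float64(0.57), array([387.616, 285.23 ])]
top 0.6 -0.04 3 0.211
top 0.62 -0.07 4 0.22
top 0.62 -0.04 58 0.222
top 0.64 -0.07 33 0.223
top 0.64 -0.04 66 0.224
top 0.66 -0.07 28 0.22
top 0.66 -0.04 43 0.221
scene [array([ 0.458, -0.2  ]), np.float64(-23.143), np.float64(111.139), np.float64(14.355), np.float64(0.482), array([339.646, 286.846])]
scene [array([ 0.445, -0.275]), np.float64(-13.093), np.float64(110.46), np.float64(12.03), np.float64(0.516), array([370.613, 304.384])]
scene [array([ 0.436, -0.371]), np.float64(-20.704), np.float64(111.152), np.float64(12.831), np.float64(0.5), array([415.215, 326.622])]
scene 0.6 -0.07 58 0.212
scene 0.6 -0.04 94 0.212
scene 0.62 -0.07 16 0.22
scene 0.62 -0.04 60 0.219
scene 0.64 -0.07 19 0.221
scene 0.64 -0.04 34 0.221
scene 0.66 -0.07 5 0.218
scene 0.66 -0.04 21 0.218
```

View pics/both4.png

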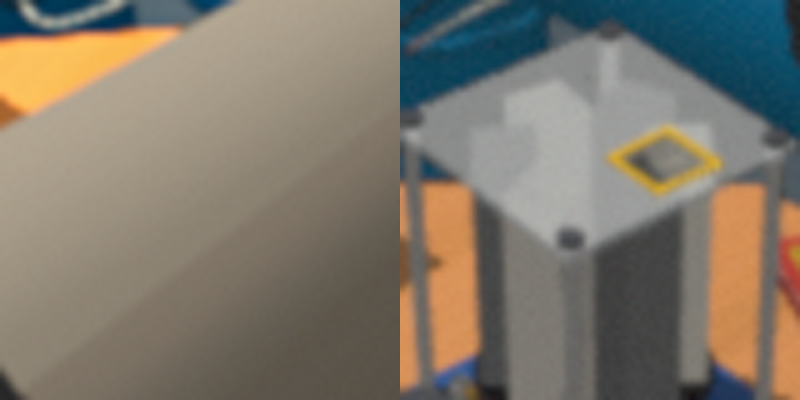

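The scene crop shows the window (665,160) with pocket walls visible below it. The blue tank lies close behind the magazine (top z≈0.22), so the back edge can't be used, and I'll use the right edge to tip the marker. Grasping the first marker.

Request:
{"op": "arm_command", "data": {
  "plan": "0 0 0.045 0;0 0 0.045 0;0 0 0.045 0;0 0 0.04 0;0 0 0.025 0;0 0 0.012 0;0 0 0.005 0;0 0 0 0"
}}

```text
clock: 15.38
tcp_pos: [0.4431, -0.1915, 0.0179]
orientation: [3.079, -0.624, 0.002]
contact_force: [0.3, 0.1, -0.2]
grip_width: 0.0424
gripper_force: 0.0
```

Request:
{"op": "arm_command", "data": {
  "plan": "0 0 0 0;0 0 0 0;0 0 0 0;0 0 0 0;0 0 0 0",
  "hand": 1,
  "grip_force": 20
}}

```text
clock: 16.0
tcp_pos: [0.443, -0.1918, 0.0181]
orientation: [3.079, -0.625, 0.002]
contact_force: [-1.7, 1.7, 7.3]
grip_width: 0.0129
gripper_force: 22.5
```

Request:
{"op": "arm_command", "data": {
  "plan": "0 0 -0.02 0;0 0 -0.04 0;0 0 -0.05 0;0 0 -0.05 0;0 0 -0.05 0;0 0 0 0"
}}

```text
clock: 16.75
tcp_pos: [0.4447, -0.1924, 0.2315]
orientation: [3.077, -0.625, 0.013]
contact_force: [0.4, -0.5, 0.1]
grip_width: 0.0129
gripper_force: 21.6
```

Run:
```python
from m import *
to((.466,-.10,.20),160)
for n,k in(('top',3),('scene',4)):
    d=np.load(f'{n}{k}.npz')['d']; C=cloud(n,d)
    u,v=proj(n,(.5045,-.0565,.164)); u,v=int(round(u)),int(round(v)); print(n,u,v)
    print(C[v-7:v+8,u-10:u+11,2].round(3)[::1]*1000//1)
p,d=eyes.grab_frame('scene'); cv2.imwrite('pics/s5.png',cv2.resize(p[150:400,230:470],(720,600))[...,::-1]); np.savez('scene5.npz',p=p,d=d)
```

```text
t 16.75 tcp [ 0.4447 -0.1924  0.2315] xdir -23.0 ydir -112.97 zz -1.0 q [ 0.53  0.19 -0.28  2.    0.07  0.95 -1.76] F [ 0.4 -0.5  0.1] gw 0.0129 gf 21.6
shift [-0.0167 -0.0933  0.0313] yaw 87.03497590013524
top 287 191
[[164. 163. 163. 164. 165. 161. 168. 168. 165. 130. 162. 165. 165. 166.
  165. 164. 164. 166. 167. 166. 166.]
 [980. 163. 165. 166. 164. 167. 166. 165. 122. 122. 123. 160. 165. 166.
  166. 168. 165. 167. 168. 162. 163.]
 [165. 164. 163. 166. 163. 166. 162. 119. 118. 117. 116. 115. 163. 166.
  169. 168. 164. 165. 165. 165. 164.]
 [163. 166. 162. 169. 166. 163. 157. 114. 111. 108. 109. 109. 109. 160.
  166. 167. 167. 165. 168. 166. 164.]
 [163. 166. 163. 164. 162. 112. 155. 160. 158. 159. 158. 159. 158. 156.
  159. 164. 166. 167. 166. 165. 166.]
 [167. 166. 167. 160.  95. 105. 159. 156. 154. 153. 153. 152. 153. 154.
  151. 151. 164. 166. 166. 165. 168.]
 [164. 167. 160.  86. 160. 160. 154. 160. 153. 149. 145. 148. 147. 143.
  146. 145. 144. 165. 167. 165. 167.]
 [166. 164.  79. 159. 157. 155. 148. 158. 161. 141. 141. 143. 142. 139.
  141. 140. 142. 166. 166. 166. 166.]
 
[... 1734 characters left out ...]
.
  158. 156. 156. 159. 161. 162. 164.]
 [163. 165. 165. 165. 164. 158. 157. 157. 157. 156. 152. 155. 155. 155.
  155. 155. 153. 153. 166. 165. 163.]
 [162. 166. 162. 166. 165. 164. 156. 153. 153. 157. 151. 151. 154. 150.
  151. 151. 167. 166. 164. 163. 162.]
 [163. 163. 165. 162. 165. 163. 165. 166. 154. 156. 158. 150. 148. 150.
  165. 165. 165. 164. 162. 164. 163.]
 [165. 164. 162. 163. 163. 165. 165. 165. 165. 152. 154. 158. 165. 166.
  164. 165. 164. 163. 162. 166. 164.]
 [163. 165. 164. 166. 163. 163. 164. 163. 165. 163. 165. 165. 165. 164.
  161. 164. 163. 164. 163. 164. 164.]
 [161. 164. 161. 163. 164. 165. 162. 163. 165. 164. 167. 165. 162. 165.
  164. 164. 165. 163. 163. 162. 161.]]
```

View pics/s5.png

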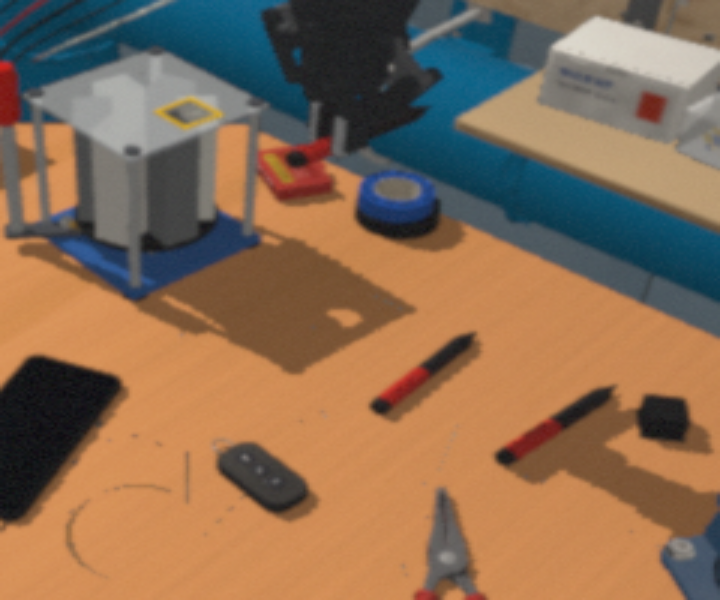

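The crop shows the marker held level, its tail at (300,155). The depth through the window shows pocket rims crossing its middle, so the pocket isn't aligned yet. I'll locate the rims in world coordinates.

Run:
```python
from m import *
for n,k in(('top',3),('scene',4)):
    d=np.load(f'{n}{k}.npz')['d']; C=cloud(n,d)
    u,v=proj(n,(.5045,-.0565,.164)); u,v=int(round(u)),int(round(v))
    W=C[v-7:v+8,u-10:u+11].reshape(-1,3)
    w=W[:,:2]-[.504,-.024] # rel. axis
    # rows: use radial (along window direction -91) and tangential
    ok=(np.abs(W[:,0]-.5045)<.02)&(np.abs(W[:,1]+.0565)<.02)&(W[:,2]<.1605)&(W[:,2]>.1555)
    P=W[ok]; print(n); print((P*1000).round(0).astype(int)[:, :3].tolist())
```

```text
top
[[521, -51, 160], [513, -42, 157], [519, -57, 160], [510, -46, 160], [512, -48, 158], [512, -50, 159], [514, -52, 158], [515, -54, 159], [516, -56, 158], [518, -58, 156], [518, -61, 159], [504, -38, 160], [507, -44, 159], [509, -46, 156], [500, -37, 160], [502, -42, 160], [503, -44, 160], [505, -48, 160], [500, -40, 159], [501, -42, 157], [504, -49, 158], [497, -41, 159], [503, -52, 157], [503, -54, 159], [500, -55, 159], [502, -57, 158], [499, -59, 159], [498, -62, 160], [497, -62, 156]]
scene
[[520, -47, 160], [520, -49, 160], [516, -47, 159], [511, -45, 159], [516, -44, 156], [518, -58, 160], [519, -59, 159], [512, -47, 157], [508, -46, 156], [507, -52, 159], [511, -52, 156], [511, -54, 157], [514, -55, 156], [513, -60, 158], [517, -61, 156], [518, -63, 156], [516, -66, 159], [501, -45, 158], [503, -47, 157], [504, -49, 157], [505, -50, 157], [508, -51, 156], [501, -48, 156], [503, -54, 157], [501, -55, 156], [499, -59, 158], [498, -62, 158]]
```

Rim lines run at about −60° and −117° from the axis, so the window sits midway between two pockets. The carousel needs about 28° more, with the crank near 0.64 rad. I'll put the marker back down, index first, then insert.

Request:
{"op": "arm_command", "data": {
  "plan": "0 0 0.05 0;0 0 0.05 0;0 0 0.05 0;0 0 0.04 0;0 0 0.014 0;0 0 0.008 0;0 0 0 0"
}}

```text
clock: 17.68
tcp_pos: [0.4426, -0.1915, 0.0158]
orientation: [3.079, -0.624, 0.0]
contact_force: [0.0, 0.1, 0.4]
grip_width: 0.0128
gripper_force: 24.3
```

Request:
{"op": "arm_command", "data": {
  "plan": "0 0 0 0;0 0 0 0;0 0 -0.02 0;0 0 -0.05 0;0 0 -0.05 0;0 0 -0.05 0;0 0 -0.05 0;0 0 -0.03 0",
  "hand": 0
}}

```text
clock: 18.68
tcp_pos: [0.4431, -0.1918, 0.2684]
orientation: [3.078, -0.625, 0.006]
contact_force: [-0.2, -0.8, 0.0]
grip_width: 0.0429
gripper_force: 0.0
```

Run:
```python
from m import *
import math
to((.452,.060,.26),-138)
c=np.array([.503,-.025])
for a in (125,161.7): print(a,(c+.1*np.array([math.cos(math.radians(a)),math.sin(math.radians(a))])).round(4))
```

```text
t 18.68 tcp [ 0.4431 -0.1918  0.2684] xdir -22.9 ydir -112.95 zz -1.0 q [ 0.55  0.15 -0.3   1.96  0.05  1.03 -1.74] F [-0.2 -0.8  0. ] gw 0.0429 gf 0.0
shift [-0.09   -0.2353  0.008 ] yaw 25.054138115960924
125 [0.4456 0.0569]
161.7 [0.4081 0.0064]
```

Request:
{"op": "arm_command", "data": {
  "plan": "-0.015 -0.039 0.001 0;-0.015 -0.039 0.001 0;-0.015 -0.039 0.001 0;-0.015 -0.039 0.001 0;-0.015 -0.039 0.001 0;-0.015 -0.039 0.001 0;0 0 0 8;0 0 0 8;0 0 0 8;0 0 0 0;0 0 0 0"
}}

```text
clock: 20.05
tcp_pos: [0.4507, 0.059, 0.2594]
orientation: [-2.883, 1.247, -0.0]
contact_force: [0.5, -0.4, -0.6]
grip_width: 0.0428
gripper_force: 0.0
```

Request:
{"op": "arm_command", "data": {
  "plan": "0 0 0.03 0;0 0 0.03 0;0 0 0 0;0 0.01 0 0;0.0006 0.0107 0 -6.1;0.0006 0.0107 0 -6.1;0.0006 0.0107 0 -6.1;0.0006 0.0107 0 -6.1;0 0 0 0"
}}

```text
clock: 21.18
tcp_pos: [0.4195, 0.0164, 0.2005]
orientation: [3.08, -0.617, 0.003]
contact_force: [0.3, 0.1, 0.0]
grip_width: 0.0425
gripper_force: 0.0
```

Run:
```python
from m import *
o,M=state(); k=o['tcp_pos'][:2]-.0105*M[:2,1]; w=k-[.503,-.025]; print('knob est',k.round(4),'ang',np.degrees(np.arctan2(w[1],w[0])),'R',np.linalg.norm(w))
```

```text
t 21.18 tcp [0.4195 0.0164 0.2005] xdir -22.7 ydir -112.66 zz -1.0 q [ 0.29  0.15 -0.52  2.15  0.1   0.86 -2.25] F [0.3 0.1 0. ] gw 0.0425 gf 0.0
knob est [0.4235 0.0261] ang 147.28110754148804 R 0.09448227765490462
```

Request:
{"op": "arm_command", "data": {
  "plan": "0 0.0125 0 -7;0 0.0125 0 -7;0 0 0 0;0 0 0 0"
}}

```text
clock: 21.68
tcp_pos: [0.4114, -0.0062, 0.1997]
orientation: [3.132, -0.239, 0.001]
contact_force: [-0.3, 0.3, -0.9]
grip_width: 0.0426
gripper_force: 0.0
```

```bash
cat > win.py <<'E'
from m import *
def win(tag):
    o,M=state(); k=o['tcp_pos'][:2]-.0105*M[:2,1]; w=k-[.503,-.025]; print('knob est',k.round(4),'ang',np.degrees(np.arctan2(w[1],w[0])))
    ims=[]
    for n in('top','scene'):
        p,d=eyes.grab_frame(n); np.savez(n+tag+'.npz',p=p,d=d)
        C=cloud(n,d); u,v=[int(round(x)) for x in proj(n,(.5045,-.0565,.164))]
        print(n); print((C[v-8:v+9,u-10:u+11,2]*1000).round(0).astype(int))
        ims.append(cv2.resize(p[v-25:v+25,u-25:u+25],(400,400),interpolation=2)[...,::-1])
    cv2.imwrite(f'pics/w{tag}.png',np.hstack(ims))
E
python3 -c "
from win import *
win('6')"
```

```text
t 21.68 tcp [ 0.4114 -0.0062  0.1997] xdir -8.7 ydir -98.72 zz -1.0 q [ 0.36  0.13 -0.53  2.17  0.09  0.86 -1.95] F [-0.3  0.3 -0.9] gw 0.0426 gf 0.0
knob est [0.413  0.0042] ang 162.02330976028625
top
[[163 166 166 168 166 166 166 167 165 167 169 164 169 168 165 166 166 165
  162 164 165]
 [163 168 166 164 166 165 164 168 165 157 163 166 168 165 164 163 166 167
  167 165 166]
 [166 166 161 165 162 167 167 166 153 150 155 166 166 166 168 166 166 163
  162 165 163]
 [165 167 165 166 165 165 165 150 143 149 149 151 162 165 166 169 165 166
  166 166 164]
 [165 164 166 165 166 162 157 145 139 143 147 146 146 148 164 165 165 167
  166 164 164]
 [166 168 164 167 160 160 152 138 136 139 139 138 140 143 144 166 165 166
  166 167 165]
 [166 168 166 162 105 164 148 129 130 133 133 134 135 136 140 141 165 166
  166 164 165]
 [168 164 159  94 159 153 141 128 124 122 128 129 132 133 136 139 159 165
  166 163 167]
 [164 166  79  86 158 149 136 122 116 120 122 123 127 126 131 132 155 165
  166 166 162]
 [162 166 165  77 160 144 134 117 110 112 116 120 118 123 122 159 166 166
  166 164 165]
 [165 16
[... 1435 characters left out ...]
6 133 136 139 157 156 152 146 146 148 148 152 153 151 154 158
  160 162 164]
 [163 162 165 165 164 156 157 151 147 146 146 147 150 148 148 150 149 150
  166 164 165]
 [164 164 163 165 166 164 152 149 147 141 142 145 143 144 145 146 165 165
  167 163 162]
 [164 163 162 164 164 164 163 166 142 141 141 724 140 142 165 165 166 162
  163 163 162]
 [164 164 165 162 164 163 166 166 165 157 156 159 165 166 164 164 164 163
  165 165 165]
 [164 164 163 164 164 165 162 163 164 166 165 165 163 164 164 164 163 163
  162 164 164]
 [163 165 164 162 164 162 165 164 163 166 165 166 164 165 163 162 163 165
  165 162 160]
 [163 162 162 163 162 162 163 163 164 163 164 166 164 163 164 162 163 162
  161 140 138]]
```

View pics/w6.png

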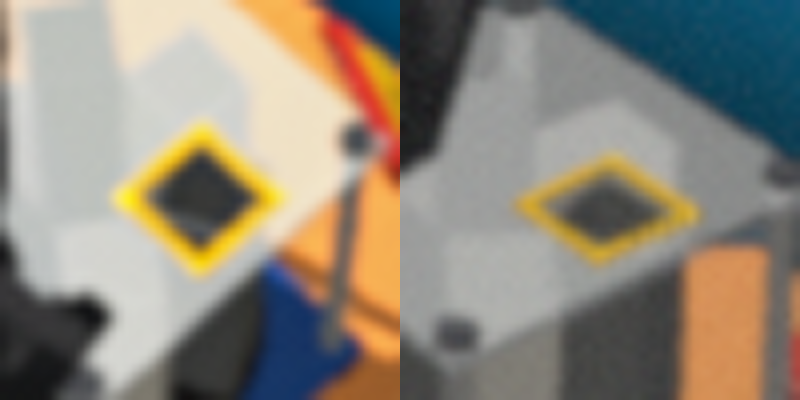

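```bash
cat >> win.py <<'E'
def rim(tag):
    for n in('top','scene'):
        C=cloud(n,np.load(n+tag+'.npz')['d']); u,v=[int(round(x)) for x in proj(n,(.5045,-.0565,.164))]
        W=C[v-8:v+9,u-10:u+11].reshape(-1,3)
        ok=(np.abs(W[:,0]-.5045)<.02)&(np.abs(W[:,1]+.0565)<.02)
        P=W[ok&(W[:,2]<.161)&(W[:,2]>.155)]; print(n,'rim',(P[:,:2]*1000).round(0).astype(int).tolist())
        c,f,M,o=cal(n); Q=W[ok&(W[:,2]<.15)&(W[:,2]>0.02)]
        # where rays to deep points cross z=.158
        X=o+(Q-o)*((.158-o[2])/(Q[:,2]-o[2]))[:,None]
        print(' open at z.158: mean',(X.mean(0)*1000).round(1),'x',(X[:,0].min()*1000).round(),(X[:,0].max()*1000).round(),'y',(X[:,1].min()*1000).round(),(X[:,1].max()*1000).round(), cv2.minAreaRect((X[:,:2]*1000).astype(np.float32)))
E
python3 -c "
from win import *
rim('6')"
```

```text
top rim [[523, -45], [522, -48], [513, -42], [507, -39], [508, -41], [501, -37], [503, -41], [515, -67], [501, -42], [514, -68], [498, -44], [509, -67], [496, -44], [497, -47], [499, -51], [496, -50], [496, -52], [498, -54], [499, -56], [500, -58], [498, -59], [499, -64]]
 open at z.158: mean [508.4 -54.9 158. ] x 492.0 519.0 y -66.0 -44.0 ((506.83746337890625, -54.165618896484375), (22.905059814453125, 25.81721305847168), 72.74140930175781)
scene rim [[523, -47], [513, -46], [515, -47], [522, -46], [521, -49], [522, -51], [510, -43], [510, -45], [514, -45], [522, -53], [518, -58], [519, -59], [501, -40], [507, -42], [508, -44], [509, -46], [520, -57], [519, -60], [515, -64], [506, -45], [509, -46], [517, -66], [515, -69], [503, -44], [503, -47], [497, -58], [499, -59], [496, -63]]
 open at z.158: mean [505.  -59.9 158. ] x 496.0 513.0 y -84.0 -51.0 ((505.1123046875, -67.43960571289062), (32.70806121826172, 16.426130294799805), 88.08880615234375)
```

Through the window, pocket wall rims show at x≈498, so the pocket has overshot by about 7 mm (10°). I'll swing on to the far stop, return home and come forward to about 151°.

Request:
{"op": "arm_command", "data": {
  "plan": "0.0006 0.0125 0 -7;0.0006 0.0125 0 -7;0.0006 0.0125 0 -7;0.0006 0.011 0 -6;0 0.003 0 0;0 0 0 0"
}}

```text
clock: 22.52
tcp_pos: [0.4154, -0.0522, 0.1993]
orientation: [-3.095, -0.506, 0.001]
contact_force: [-3.9, 15.8, 5.2]
grip_width: 0.0427
gripper_force: 8.1
```

```bash
python3 -c "
from h import *
o,M=state(); k=o['tcp_pos'][:2]-.0105*M[:2,1]; w=k-[.503,-.025]; print(k,np.degrees(np.arctan2(w[1],w[0])),np.linalg.norm(w))"
```

```text
t 22.52 tcp [ 0.4154 -0.0522  0.1993] xdir 18.6 ydir -71.42 zz -1.0 q [ 0.48  0.15 -0.53  2.15  0.09  0.86 -1.36] F [-3.9 15.8  5.2] gw 0.0427 gf 8.1
[ 0.41210115 -0.04220388] -169.28274002116513 0.09251256816623254
```

Request:
{"op": "arm_command", "data": {
  "plan": "-0.005 -0.01 0 0;0 -0.01 0 0;0.0007 -0.0119 0 6.8;0.0007 -0.0119 0 6.8;0.0007 -0.0119 0 6.8;0.0007 -0.0119 0 6.8;0.0007 -0.0119 0 6.8;0.0007 -0.0119 0 6.8;0.0007 -0.0119 0 6.8;0.0007 -0.0119 0 6.8;0.0007 -0.0119 0 6.8;0 0 0 0"
}}

```text
clock: 24.02
tcp_pos: [0.4265, 0.0608, 0.1993]
orientation: [-2.926, 1.142, -0.0]
contact_force: [-0.6, -0.7, -0.5]
grip_width: 0.0427
gripper_force: 0.0
```

```bash
python3 -c "
from h import *
to((.4595,.066,.2),-141)"
```

```text
t 24.02 tcp [0.4265 0.0608 0.1993] xdir -42.6 ydir -132.64 zz -1.0 q [ 0.19  0.17 -0.52  2.13  0.11  0.87 -2.71] F [-0.6 -0.7 -0.5] gw 0.0427 gf 0.0
shift [ 0.0208 -0.0262 -0.0006] yaw 8.36020426347983
```

Request:
{"op": "arm_command", "data": {
  "plan": "0.006 -0.008 0 2;0.006 -0.008 0 2;0.006 -0.008 0 1;0 -0.003 0 0;0 0 0 0"
}}

```text
clock: 24.65
tcp_pos: [0.4582, 0.0667, 0.1993]
orientation: [-2.873, 1.27, -0.0]
contact_force: [-0.7, 0.0, -0.6]
grip_width: 0.0429
gripper_force: 0.0
```

Request:
{"op": "arm_command", "data": {
  "plan": "0 -0.005 0 0;0 0 0 0"
}}

```text
clock: 24.9
tcp_pos: [0.4589, 0.0673, 0.1988]
orientation: [2.866, -1.269, -0.007]
contact_force: [-8.6, -8.0, 9.1]
grip_width: 0.0427
gripper_force: 5.9
```

Request:
{"op": "arm_command", "data": {
  "plan": "0 0.012 0 0;0 0.011 0 0;0.0006 0.0115 0 -6.5;0.0006 0.0115 0 -6.5;0.0006 0.0115 0 -6.5;0.0006 0.0115 0 -6.5;0 0 0 0;0 0 0 0"
}}

```text
clock: 25.9
tcp_pos: [0.4188, 0.0171, 0.1995]
orientation: [-3.084, 0.596, -0.001]
contact_force: [0.0, 0.5, -0.2]
grip_width: 0.0426
gripper_force: 0.0
```

```bash
python3 -c "
from win import *
win('7')
rim('7')" | grep -v '^ *\[*\[1'
```

```text
t 25.9 tcp [0.4188 0.0171 0.1995] xdir -21.9 ydir -111.87 zz -1.0 q [ 0.31  0.15 -0.54  2.15  0.1   0.86 -2.24] F [ 0.   0.5 -0.2] gw 0.0426 gf 0.0
knob est [0.4227 0.0268] ang 147.15903991090693
top
  165 165 162]
  164 165 165]
  162 165 166]
  165 165 165]
  162 167 163]
  166 165 165]
  166 165 166]
  167 164 162]
  168 168 166]
  167 166 162]
  164 166 165]
  165 166 166]
  165 165 165]
  166 166  -4]
  164   5   1]
   12   2  -1]
   13  13   2]]
scene
  164 164 165]
  163 165 164]
  164 163 162]
  164 162 163]
 [724 162 161 165 164 162 163 166 163 163 165 163 164 166 164 163 165 163
  163 163 163]
  162 163 164]
  164 162 163]
  164 164 164]
  164 164 164]
  162 162 166]
  165 164 164]
  166 163 162]
  163 163 164]
  163 164 165]
  163 162 165]
  162 161 160]
  161 126 127]]
top rim [[522, -45], [523, -48], [519, -44], [521, -46], [515, -43], [517, -45], [520, -54], [512, -42], [514, -44], [515, -46], [515, -49], [516, -51], [508, -41], [509, -44], [513, -52], [515, -54], [505, -43], [514, -55], [514, -60], [501, -37], [503, -41], [512, -61], [514, -62], [515, -64], [499, -40], [501, -42], [512, -63], [512, -66], [498, -41]]
 open at z.158: mean [502.1 -54.6 158. ] x 492.0 519.0 y -66.0 -44.0 ((505.1759948730469, -54.70345687866211), (21.038768768310547, 23.270368576049805), 73.76490020751953)
scene rim [[522, -48], [515, -45], [514, -48], [519, -48], [523, -48], [520, -52], [519, -55], [508, -44], [510, -45], [514, -45], [516, -46], [519, -50], [521, -51], [517, -58], [519, -62], [503, -42], [506, -43], [511, -45], [513, -46], [514, -48], [514, -50], [514, -52], [517, -63], [503, -44], [507, -44], [508, -46], [513, -51], [511, -54], [512, -56], [512, -58], [517, -66], [492, -39], [502, -45], [510, -62], [513, -63], [514, -65], [510, -62]]
 open at z.158: mean [500.3 -58.1 158. ] x 495.0 513.0 y -62.0 -53.0 ((503.7587890625, -60.296112060546875), (9.414549827575684, 16.669172286987305), 60.08252716064453)
```

The right-hand pocket wall now shows at x≈513.5, about 5 mm short, so I'll advance 6.5° more.

Request:
{"op": "arm_command", "data": {
  "plan": "0.0004 0.0057 0 -3.3;0.0004 0.0057 0 -3.3;0 0 0 0;0 0 0 0"
}}

```text
clock: 26.5
tcp_pos: [0.4155, 0.0063, 0.1993]
orientation: [3.114, -0.416, -0.0]
contact_force: [0.5, 0.6, 1.2]
grip_width: 0.0433
gripper_force: 0.2
```

```bash
python3 -c "
from win import *
win('8')
rim('8')" | grep -E 'knob|rim|open'
```

```text
knob est [0.4183 0.0164] ang 153.95335999413268
top rim [[519, -44], [520, -46], [516, -43], [517, -45], [517, -48], [519, -49], [520, -52], [520, -54], [513, -42], [517, -51], [517, -53], [519, -55], [520, -57], [509, -41], [510, -43], [516, -56], [516, -59], [519, -60], [507, -42], [517, -63], [500, -37], [503, -41], [505, -43], [514, -67], [500, -40], [501, -42], [513, -68], [496, -42], [509, -67], [493, -56], [491, -60], [492, -62]]
 open at z.158: mean [504.3 -54.5 158. ] x 494.0 515.0 y -66.0 -43.0 ((504.5834655761719, -54.74208450317383), (22.127056121826172, 20.679096221923828), 86.30020141601562)
scene rim [[519, -47], [521, -49], [522, -46], [522, -48], [519, -55], [514, -45], [518, -45], [517, -48], [515, -52], [516, -54], [518, -58], [505, -43], [510, -45], [513, -46], [516, -51], [517, -53], [516, -57], [516, -59], [515, -64], [503, -44], [504, -46], [508, -46], [515, -57], [515, -60], [514, -62], [514, -65], [515, -67], [502, -45], [504, -46], [514, -65], [514, -67], [485, -55]]
 open at z.158: mean [501.2 -59.  158. ] x 495.0 508.0 y -82.0 -51.0 ((501.8103942871094, -66.2503890991211), (12.345836639404297, 30.401281356811523), 2.9109113216400146)
```

The pocket opening (x 494–516) is now centred under the window. Back to the first marker.

Request:
{"op": "arm_command", "data": {
  "plan": "0 -0.01 0 0;0 0 -0.03 0;0 0 -0.03 0;0 0.042 0 2;0 0.042 0 2;0 0.042 0 2;0 0.042 0 2;0 0.03 0 0;0 0 0 0"
}}

```text
clock: 27.72
tcp_pos: [0.3535, -0.1727, 0.2592]
orientation: [3.076, -0.636, -0.0]
contact_force: [0.7, -0.5, -0.3]
grip_width: 0.0428
gripper_force: 0.0
```

Run:
```python
from m import *
for n in ('scene','top'):
    p,d=eyes.grab_frame(n)
    for o in markers(n,p): print(n,[np.round(x,3) for x in o])
to((.4426,-.1911,.0165),-113.3)
```

```text
scene [array([0.601, 0.162]), np.float64(-142.605), np.float64(119.072), np.float64(26.934), np.float64(1.0), array([237.901, 202.541])]
scene [array([ 0.458, -0.201]), np.float64(-22.778), np.float64(111.185), np.float64(14.782), np.float64(0.472), array([340.   , 287.166])]
scene [array([ 0.445, -0.275]), np.float64(-13.02), np.float64(110.46), np.float64(12.002), np.float64(0.511), array([370.619, 304.387])]
scene [array([ 0.436, -0.37 ]), np.float64(-20.734), np.float64(111.26), np.float64(12.962), np.float64(0.513), array([414.84, 326.33])]
top [array([ 0.45 , -0.273]), np.float64(-13.158), np.float64(105.115), np.float64(10.168), np.float64(0.574), array([353.774, 266.433])]
top [array([ 0.441, -0.368]), np.float64(-20.695), np.float64(106.036), np.float64(10.537), np.float64(0.571), array([387.502, 285.133])]
t 27.82 tcp [ 0.3545 -0.1708  0.2594] xdir -23.1 ydir -113.13 zz -1.0 q [ 0.62  0.   -0.32  2.14  0.    1.   -1.68] F [-0.7 -0.4 -0.7] gw 0.0428 gf 0.0
shift [ 0.0889 -0.0158  0.2429] yaw 0.16911080573898118m.py:17: RuntimeWarning: Mean of empty slice.
  if t[red].mean()>t[~red].mean(): ax=-ax
  ret = ret.dtype.type(ret / rcount)
```

Request:
{"op": "arm_command", "data": {
  "plan": "0.03 -0.005 0.02 0;0.03 -0.005 0.02 0;0.029 -0.006 0.02 0;0 0 0 -10.6;0 0 0 -10.6;0 0 0 -10.6;0 0 0 -10.6;0 0 0 -10.6;0 0 0 -10.6;0 0 0 -10.6;0 0 0 -10.6;0 0 0 -10.6;0 0 0 -10.6;0 0 0 -10.6;0 0 0 -10.6;0 0 0 -10.6;0 0 0 -10.6;0 0 0 -10.6;0 0 0 -10.6;0 0 0 -10.2"
}}

```text
clock: 30.32
tcp_pos: [0.4431, -0.19, 0.1995]
orientation: [0.623, 3.078, 0.001]
contact_force: [-0.2, -0.4, -0.3]
grip_width: 0.0424
gripper_force: 0.0
```

Request:
{"op": "arm_command", "data": {
  "plan": "0 0 0.05 0;0 0 0.05 0;0 0 0.04 0;0 0 0.025 0;0 0 0.012 0;0 0 0.005 0;0 0 0 0"
}}

```text
clock: 31.2
tcp_pos: [0.4428, -0.1915, 0.0178]
orientation: [0.635, 3.076, 0.0]
contact_force: [0.9, -0.4, 0.1]
grip_width: 0.0423
gripper_force: 0.0
```

```bash
python3 -c "
from h import *
to((.4426,-.1911,.0165),-113.3)"
```

```text
t 31.2 tcp [ 0.4428 -0.1915  0.0178] xdir 156.7 ydir 66.68 zz -1.0 q [ 0.81  0.61 -0.65  2.13  0.66  0.61  0.85] F [ 0.9 -0.4  0.1] gw 0.0423 gf 0.0
shift [0.0003 0.0003 0.0013] yaw -0.024761856708721552
```

Request:
{"op": "arm_command", "data": {
  "plan": "0 0 0 0;0 0 0 0;0 0 0 0;0 0 0 0;0 0 0 0",
  "hand": 1,
  "grip_force": 20
}}

```text
clock: 31.82
tcp_pos: [0.4427, -0.1919, 0.0181]
orientation: [0.635, 3.075, -0.001]
contact_force: [-0.9, 0.3, 6.8]
grip_width: 0.013
gripper_force: 22.4
```

Request:
{"op": "arm_command", "data": {
  "plan": "0 0 -0.02 0;0 0 -0.05 0;0 0 -0.05 0;0 0 -0.05 0;0 0 -0.05 0;0 0 0 9.7;0 0 0 9.7;0 0 0 9.7;0 0 0 9.7;0 0 0 9.7;0 0 0 9.7;0 0 0 9.7;0 0 0 9.7;0 0 0 9.4;0 0 0 0"
}}

```text
clock: 33.7
tcp_pos: [0.4419, -0.1915, 0.2374]
orientation: [2.577, 1.796, -0.0]
contact_force: [0.2, -0.8, -0.7]
grip_width: 0.0123
gripper_force: 39.0
```

```bash
python3 -c "
from h import *
to((.4788,-.093,.20),-20)"
```

```text
t 33.7 tcp [ 0.4419 -0.1915  0.2374] xdir 69.8 ydir -20.25 zz -1.0 q [ 0.85  0.23 -0.65  1.98  0.16  0.99 -0.23] F [ 0.2 -0.8 -0.7] gw 0.0123 gf 39.0
shift [0.1052 0.0005 0.0374] yaw -0.24531487333689483
```

Request:
{"op": "arm_command", "data": {
  "plan": "0.035 0 0.005 0;0.035 0 0.005 0;0.035 0 0.01 0;0 0 0.017 0;0 0 0 0"
}}

```text
clock: 34.33
tcp_pos: [0.4773, -0.0938, 0.199]
orientation: [-2.576, -1.796, 0.004]
contact_force: [0.1, -0.5, 0.3]
grip_width: 0.0124
gripper_force: 39.0
```

Run:
```python
from h import *
state()
p,d=eyes.grab_frame('scene'); cv2.imwrite('pics/s9.png',cv2.resize(p[130:290,230:400],(600,565))[...,::-1])
```

```text
t 34.33 tcp [ 0.4773 -0.0938  0.199 ] xdir 69.8 ydir -20.24 zz -1.0 q [ 0.66  0.3  -0.69  2.01  0.24  0.92 -0.51] F [ 0.1 -0.5  0.3] gw 0.0124 gf 39.0
```

View pics/s9.png

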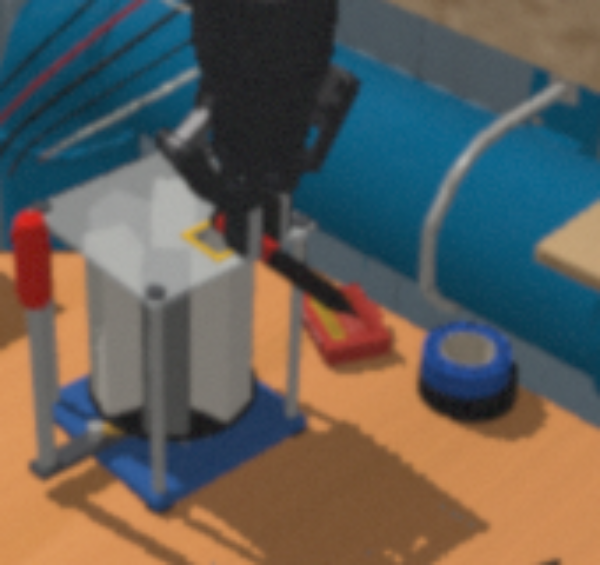

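The crop shows the marker with its tip outward at (345,308) and its tail over the cover near the window. I'll lower it so the cover edge lifts the tail.

Request:
{"op": "arm_command", "data": {
  "plan": "0 0 0.006 0;0 0 0.006 0;0 0 0.006 0;0 0 0.006 0;0 0 0.005 0;0 0 0.005 0;0 0 0 0"
}}

```text
clock: 35.25
tcp_pos: [0.4798, -0.0948, 0.1681]
orientation: [2.577, 1.791, 0.0]
contact_force: [-4.9, -4.5, 18.8]
grip_width: 0.0126
gripper_force: 53.5
```

Request:
{"op": "arm_command", "data": {
  "plan": "0 0 0.005 0;0 0 0.005 0;0 0 0.005 0;0 0 0.003 0;0 0 0 0"
}}

```text
clock: 35.88
tcp_pos: [0.4846, -0.0962, 0.1529]
orientation: [2.572, 1.784, 0.011]
contact_force: [-0.1, -8.8, 30.1]
grip_width: 0.0122
gripper_force: 78.0
```

Run:
```python
from h import *
state()
p,d=eyes.grab_frame('scene'); cv2.imwrite('pics/s10.png',cv2.resize(p[130:290,230:400],(600,565))[...,::-1])
```

```text
t 35.88 tcp [ 0.4846 -0.0962  0.1529] xdir 69.5 ydir -20.5 zz -0.9999 q [ 0.62  0.37 -0.66  2.04  0.31  0.82 -0.58] F [-0.1 -8.8 30.1] gw 0.0122 gf 78.0
```

View pics/s10.png

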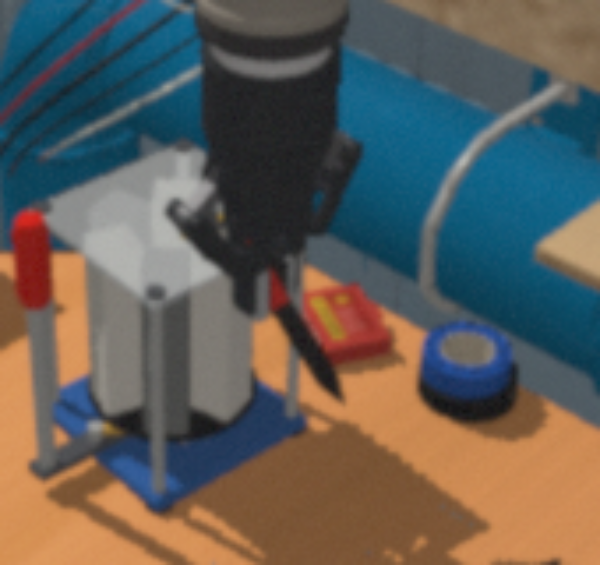

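Levering works: the tip now points down at (340,400). A bit further.

Request:
{"op": "arm_command", "data": {
  "plan": "0 0 0.005 0;0 0 0.005 0;0 0 0.005 0;0.002 -0.003 0 0;0 0 0 0"
}}

```text
clock: 36.55
tcp_pos: [0.4773, -0.0966, 0.1345]
orientation: [2.578, 1.783, -0.005]
contact_force: [-2.3, -17.0, 12.4]
grip_width: 0.0124
gripper_force: 92.1
```

```bash
cat > tilt.py <<'E'
from h import *
def tilt(save=None,box=None):
    o,M=state(); t=o['tcp_pos']
    p,d=eyes.grab_frame('scene'); C=cloud('scene',d)
    hsv=cv2.cvtColor(p,cv2.COLOR_RGB2HSV); H,S,V=[hsv[...,i].astype(int) for i in range(3)]
    near=(np.hypot(C[...,0]-t[0],C[...,1]-t[1])<.1)&(C[...,2]<t[2]-.016)&(C[...,2]>.02)&(d>0)
    m=near&((((H<6)|(H>172))&(S>130))|(V<70))
    k,l,s,c=cv2.connectedComponentsWithStats(m.astype(np.uint8))
    if k<2: print('none'); return p
    i=1+np.argmax(s[1:,4]); Q=C[l==i]; z=Q[:,2]
    A=np.c_[z-(t[2]-.0103),np.ones(len(z))]; fx=np.linalg.lstsq(A,Q[:,0],rcond=None)[0]; fy=np.linalg.lstsq(A,Q[:,1],rcond=None)[0]
    lo=Q[z<np.percentile(z,6)].mean(0)
    print('n',len(Q),'tip',lo.round(4),'slope dx/dz,dy/dz',fx[0].round(3),fy[0].round(3),'at grip',fx[1].round(4),fy[1].round(4),'tilt deg',np.degrees(np.arctan(np.hypot(fx[0],fy[0]))).round(1))
    if save: cv2.imwrite(save,cv2.resize(p[130:290,230:400],(600,565))[...,::-1])
    return p
E
python3 -c "
from tilt import *
tilt()"
```

```text
t 36.55 tcp [ 0.4773 -0.0966  0.1345] xdir 69.3 ydir -20.67 zz -1.0 q [ 0.61  0.39 -0.64  2.07  0.34  0.79 -0.61] F [ -2.3 -17.   12.4] gw 0.0124 gf 92.1
n 116 tip [ 0.4877 -0.0685  0.0298] slope dx/dz,dy/dz -0.766 0.694 at grip 0.4117 0.0027 tilt deg 46.0
```

Request:
{"op": "arm_command", "data": {
  "plan": "0.003 0 0 0;0.003 0 0 0;0 0 -0.02 0;-0.01 0 -0.03 0;-0.02 0 -0.04 0;0 0 -0.04 0;0 0 -0.04 0;0 0 0 0;0 0 0 0"
}}

```text
clock: 37.72
tcp_pos: [0.4677, -0.1129, 0.3026]
orientation: [-2.579, -1.794, 0.001]
contact_force: [0.2, -0.8, -0.0]
grip_width: 0.0125
gripper_force: 90.4
```

```bash
sed -i "s/&(C\[...,2\]>.02)/\&(C[...,2]>max(.02,t[2]-.12))/" tilt.py; python3 -c "
from tilt import *
tilt('pics/s11.png')"
```

```text
t 37.73 tcp [ 0.4677 -0.1129  0.3026] xdir 69.7 ydir -20.34 zz -1.0 q [ 0.76  0.16 -0.72  1.89  0.12  1.13 -0.36] F [ 0.2 -0.8 -0. ] gw 0.0125 gf 90.4
n 141 tip [ 0.4458 -0.1687  0.2549] slope dx/dz,dy/dz 0.245 0.738 at grip 0.4533 -0.1412 tilt deg 37.9
```

View pics/s11.png

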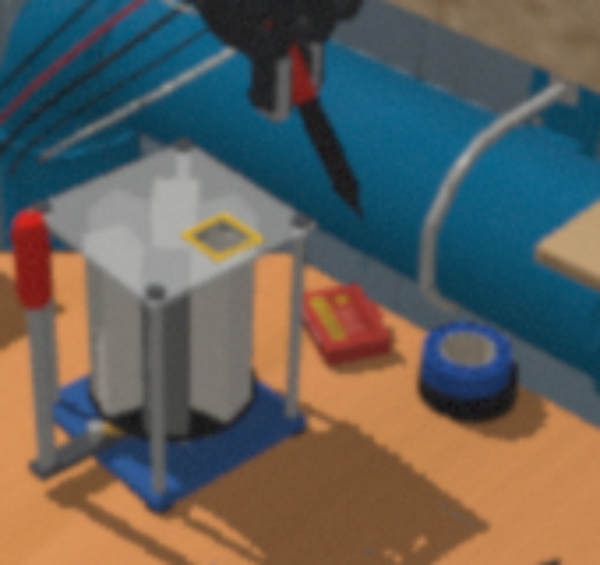

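The crop shows the marker hanging steeply, tip at (358,215), i.e. frame pixel ≈(331.4,190.9). Working out its tilt.

Run:
```python
from h import *
G=np.array([.4677,-.1129,.2923])
for L in (.075,.08,.085):
  for th in (0,15,20,25,30,35):
    a=np.radians(th); T=G+L*np.array([-.346*np.sin(a),-.938*np.sin(a),-np.cos(a)])
    print(L,th,np.round(proj('scene',T),1))
print(np.round(proj('scene',G),1))
```

```text
0.075 0 [308.7 191.5]
0.075 15 [315.5 194.9]
0.075 20 [317.8 195.5]
0.075 25 [320.  195.8]
0.075 30 [322.2 195.9]
0.075 35 [324.3 195.6]
0.08 0 [308.6 193.7]
0.08 15 [315.8 197.2]
0.08 20 [318.3 197.9]
0.08 25 [320.6 198.3]
0.08 30 [323.  198.3]
0.08 35 [325.2 198.1]
0.085 0 [308.5 195.8]
0.085 15 [316.2 199.6]
0.085 20 [318.8 200.3]
0.085 25 [321.3 200.7]
0.085 30 [323.8 200.8]
0.085 35 [326.2 200.6]
[309.9 158. ]
```

```bash
cat > tip.py <<'E'
from h import *
def tip():
    o,M=state(); G=o['tcp_pos']+M[:,2]*.0103
    rays=[]
    for n in('scene','top'):
        p,d=eyes.grab_frame(n); np.savez(n+'tip.npz',p=p,d=d); C=cloud(n,d)
        hsv=cv2.cvtColor(p,cv2.COLOR_RGB2HSV); H,S,V=[hsv[...,i].astype(int) for i in range(3)]
        near=(np.linalg.norm(C-G,axis=-1)<.1)&(C[...,2]<G[2]-.012)&(d>0)
        m=near&(((((H<8)|(H>170))&(S>120))|(V<75)))
        k,l,s,c=cv2.connectedComponentsWithStats(m.astype(np.uint8))
        if k<2: print(n,'none'); continue
        i=1+np.argmax(s[1:,4]); ys,xs=np.where(l==i)
        g=np.array(proj(n,G)); D=np.hypot(xs-g[0],ys-g[1]); far=D>D.max()-2
        uv=np.array([xs[far].mean(),ys[far].mean()]); print(n,'tip px',uv.round(1),'grip px',g.round(1),'n',len(xs),'depth pt',np.median(C[ys[far],xs[far]],0).round(4))
        rays.append(ray(n,*uv))
    if len(rays)==2:
        A=[];b=[]
        for o_,d_ in rays:
            d_=d_/np.linalg.norm(d_); P=np.eye(3)-np.outer(d_,d_); A.append(P); b.append(P@o_)
        T=np.linalg.lstsq(np.vstack(A),np.hstack(b),rcond=None)[0]
        v=T-G; print('tip',T.round(4),'rel',v.round(4),'L',np.linalg.norm(v).round(4),'tilt',np.degrees(np.arccos(-v[2]/np.linalg.norm(v))).round(1),'az',np.degrees(np.arctan2(v[1],v[0])).round(1))
E
python3 -c "
from tip import *
tip()"
```

```text
t 37.77 tcp [ 0.4674 -0.1128  0.3021] xdir 69.7 ydir -20.34 zz -1.0 q [ 0.76  0.16 -0.72  1.89  0.12  1.13 -0.36] F [ 0.2  0.5 -0.4] gw 0.0123 gf 90.4
scene tip px [331.7 191.3] grip px [309.8 158.3] n 117 depth pt [ 0.4453 -0.1703  0.2503]
top tip px [323.8 214. ] grip px [305.4 189.4] n 42 depth pt [ 0.4476 -0.1641  0.2608]
tip [ 0.4555 -0.1644  0.2426] rel [-0.0118 -0.0516 -0.0492] L 0.0723 tilt 47.1 az -102.9
```

The marker tilts 47° from vertical with the tip on the outward side. I can straighten it in the window itself by dipping the tip in and drawing the grip outward.

```bash
python3 -c "
from h import *
to((.518,-.0122,.262),-20.3)"
```

```text
t 37.88 tcp [ 0.4674 -0.1127  0.302 ] xdir 69.7 ydir -20.33 zz -1.0 q [ 0.76  0.16 -0.72  1.89  0.12  1.13 -0.36] F [-0.6  1.  -0.1] gw 0.0123 gf 90.4
shift [0.1118 0.0126 0.04  ] yaw -0.026349773199257243
```

Request:
{"op": "arm_command", "data": {
  "plan": "0.037 0.004 0.01 0;0.037 0.004 0.01 0;0.038 0.0046 0.02 0;0 0 0 0;0 0 0 0"
}}

```text
clock: 38.5
tcp_pos: [0.5185, -0.0127, 0.2627]
orientation: [-2.578, -1.794, 0.002]
contact_force: [0.2, 0.3, 0.1]
grip_width: 0.0124
gripper_force: 90.4
```

```bash
python3 -c "
from tip import *
tip()"
```

```text
t 38.5 tcp [ 0.5185 -0.0127  0.2627] xdir 69.7 ydir -20.34 zz -1.0 q [ 0.55  0.29 -0.77  1.86  0.23  1.08 -0.66] F [0.2 0.3 0.1] gw 0.0124 gf 90.4
scene tip px [295.8 179. ] grip px [277.7 151.5] n 90 depth pt [ 0.4969 -0.0683  0.2152]
top tip px [289.3 183.2] grip px [271.9 160.5] n 35 depth pt [ 0.4986 -0.0644  0.2216]
tip [ 0.5052 -0.0623  0.2087] rel [-0.0132 -0.0496 -0.0437] L 0.0674 tilt 49.6 az -104.9
```

Request:
{"op": "arm_command", "data": {
  "plan": "0.001 0 0.02 0;0 0 0.015 0;0 0 0.01 0;0 0 0.005 0;0 0 0.004 0;0 0 0 0"
}}

```text
clock: 39.35
tcp_pos: [0.5224, -0.008, 0.2114]
orientation: [2.576, 1.797, 0.014]
contact_force: [5.1, 6.9, 2.9]
grip_width: 0.0127
gripper_force: 91.1
```

```bash
python3 -c "
from tip import *
tip()"
```

```text
t 39.35 tcp [ 0.5224 -0.008   0.2114] xdir 69.8 ydir -20.21 zz -1.0 q [ 0.52  0.35 -0.75  1.92  0.29  0.97 -0.72] F [5.1 6.9 2.9] gw 0.0127 gf 91.1
scene tip px [294.  197.5] grip px [277.  171.2] n 68 depth pt [ 0.4998 -0.0624  0.1657]
top tip px [288.6 191.2] grip px [271.5 169.5] n 35 depth pt [ 0.5037 -0.0605  0.1675]
tip [ 0.507  -0.0591  0.1601] rel [-0.0156 -0.0512 -0.041 ] L 0.0674 tilt 52.5 az -106.9
```

Request:
{"op": "arm_command", "data": {
  "plan": "-0.005 0 0.001 0;-0.005 0 0.001 0;-0.005 0 0.001 0;-0.005 0 0.001 0;-0.005 0 0.001 0;0 0 0 0"
}}

```text
clock: 40.2
tcp_pos: [0.5241, -0.0172, 0.2162]
orientation: [2.565, 1.808, 0.059]
contact_force: [7.9, 38.2, 45.7]
grip_width: 0.0121
gripper_force: 96.2
```

```bash
python3 -c "
from tip import *
tip()"
```

```text
t 40.2 tcp [ 0.5241 -0.0172  0.2162] xdir 70.4 ydir -19.68 zz -0.9993 q [ 0.56  0.34 -0.76  1.93  0.27  0.95 -0.67] F [ 7.9 38.2 45.7] gw 0.0121 gf 96.2
scene tip px [298.8 196. ] grip px [281. 170.] n 69 depth pt [ 0.5048 -0.0713  0.1699]
top tip px [291.3 190.2] grip px [275.3 169.3] n 29 depth pt [ 0.5053 -0.0666  0.1741]
tip [ 0.5117 -0.0659  0.1634] rel [-0.0127 -0.0489 -0.0425] L 0.066 tilt 49.9 az -104.6
```

Run:
```python
from h import *
def tab(G,uv):
  for L in (.07,.08):
    for th in (10,20,30,40,50,60):
      a=np.radians(th); T=np.array(G)+L*np.array([-.346*np.sin(a),-.938*np.sin(a),-np.cos(a)])
      q=np.array(proj('scene',T)); print(L,th,q.round(1),'err',(q-uv).round(1))
tab([.4846,-.0962,.1426],(326.3,243.3))
print('s9'); G=np.array([.4773,-.0938,.1887]);
for L in (.07,.08,.09): print(L,np.round(proj('scene',G+L*np.array([-.346,-.938,0])),1),'obs',230+345/3.53,130+308/3.53)
```

```text
0.07 10 [307.1 243.1] err [-19.2  -0.2]
0.07 20 [310.9 244.8] err [-15.4   1.5]
0.07 30 [314.5 245.6] err [-11.8   2.3]
0.07 40 [317.8 245.5] err [-8.5  2.2]
0.07 50 [320.9 244.4] err [-5.4  1.1]
0.07 60 [323.4 242.5] err [-2.9 -0.8]
0.08 10 [307.5 246.9] err [-18.8   3.6]
0.08 20 [311.8 248.9] err [-14.5   5.6]
0.08 30 [315.9 249.9] err [-10.4   6.6]
0.08 40 [319.8 249.8] err [-6.5  6.5]
0.08 50 [323.3 248.7] err [-3.   5.4]
0.08 60 [326.2 246.5] err [-0.1  3.2]
s9
0.07 [326.1 214.5] obs 327.7337110481586 217.25212464589237
0.08 [329.8 217. ] obs 327.7337110481586 217.25212464589237
0.09 [333.4 219.5] obs 327.7337110481586 217.25212464589237
```

Request:
{"op": "arm_command", "data": {
  "plan": "0.006 0 -0.01 0;0.006 0 -0.02 0;0 0 -0.03 0;0 0 0 0"
}}

```text
clock: 40.8
tcp_pos: [0.5163, -0.0231, 0.2666]
orientation: [2.576, 1.792, 0.006]
contact_force: [-0.2, 0.3, -1.5]
grip_width: 0.0127
gripper_force: 90.2
```

```bash
python3 -c "
from tip import *
tip()
to((.4965,.117,.27))"
```

```text
t 40.8 tcp [ 0.5163 -0.0231  0.2666] xdir 69.7 ydir -20.34 zz -1.0 q [ 0.57  0.28 -0.77  1.87  0.22  1.08 -0.63] F [-0.2  0.3 -1.5] gw 0.0127 gf 90.2
scene tip px [300.3 179.2] grip px [281.5 151.6] n 91 depth pt [ 0.496  -0.0782  0.219 ]
top tip px [292.4 184. ] grip px [275.8 162.1] n 37 depth pt [ 0.497  -0.0725  0.2287]
tip [ 0.5062 -0.0709  0.2105] rel [-0.0102 -0.0478 -0.0458] L 0.067 tilt 46.8 az -102.0
t 40.9 tcp [ 0.5146 -0.0237  0.2642] xdir 69.6 ydir -20.36 zz -1.0 q [ 0.57  0.28 -0.77  1.87  0.22  1.08 -0.63] F [0.4 0.3 0.1] gw 0.0125 gf 90.2
shift [ 0.1256 -0.066  -0.0059] yaw None
```

Request:
{"op": "arm_command", "data": {
  "plan": "0.031 -0.0165 0 0;0.031 -0.0165 0 0;0.031 -0.0165 0 0;0.032 -0.0165 0 0;0 0 0.03 0;0 0 0.03 0;0 0 0.013 0;0 0 0 0",
  "hand": 1,
  "grip_force": 20
}}

```text
clock: 41.9
tcp_pos: [0.4973, 0.1202, 0.1907]
orientation: [-2.573, -1.796, -0.009]
contact_force: [4.9, 8.5, -6.7]
grip_width: 0.0128
gripper_force: 88.2
```

```bash
python3 -c "
from tip import *
tip()
o=r.get_obs();print(np.round(proj('scene',(.4725,.051,.17)),1),np.round(proj('scene',(.4725,.051,.12)),1))"
```

```text
t 41.9 tcp [0.4973 0.1202 0.1907] xdir 69.8 ydir -20.18 zz -1.0 q [ 0.3   0.38 -0.8   1.96  0.33  0.93 -1.01] F [ 4.9  8.5 -6.7] gw 0.0128 gf 88.2
scene tip px [241.8 188.2] grip px [222.  168.9] n 43 depth pt [0.4726 0.0503 0.1671]
top tip px [238.7 182.3] grip px [218.7 162. ] n 22 depth pt [0.4753 0.0557 0.1664]
tip [0.4781 0.0569 0.1611] rel [-0.0193 -0.0634 -0.0192] L 0.069 tilt 73.8 az -106.9
[241.6 186.8] [242.9 205.6]
```

Request:
{"op": "arm_command", "data": {
  "plan": "-0.005 0 0 0;-0.005 0 0 0;-0.005 0 0 0;-0.005 0 0 0;0 0 0 0"
}}

```text
clock: 42.62
tcp_pos: [0.4955, 0.1123, 0.1967]
orientation: [-2.566, -1.799, -0.043]
contact_force: [7.4, 31.5, 13.1]
grip_width: 0.0124
gripper_force: 89.2
```

Request:
{"op": "arm_command", "data": {
  "plan": "-0.005 0 0 0;-0.005 0 0 0;-0.005 0 0 0;0 0 0 0"
}}

```text
clock: 43.12
tcp_pos: [0.4869, 0.089, 0.1928]
orientation: [-2.574, -1.797, -0.017]
contact_force: [4.4, 11.0, 1.4]
grip_width: 0.0126
gripper_force: 78.7
```

Request:
{"op": "arm_command", "data": {
  "plan": "-0.005 0 0 0;-0.005 0 0 0;-0.005 0 0 0;0 0 0 0"
}}

```text
clock: 43.62
tcp_pos: [0.4812, 0.0734, 0.192]
orientation: [-2.576, -1.796, -0.013]
contact_force: [5.4, 8.4, -0.1]
grip_width: 0.0123
gripper_force: 73.9
```

Request:
{"op": "arm_command", "data": {
  "plan": "-0.004 0 0 0;-0.004 0 0 0;0 0 0 0"
}}

```text
clock: 44.0
tcp_pos: [0.4784, 0.0656, 0.192]
orientation: [-2.576, -1.795, -0.013]
contact_force: [4.1, 8.3, 0.4]
grip_width: 0.012
gripper_force: 72.1
```

```bash
python3 -c "
from tip import *
o,M=state();t=o['tcp_pos'];print((t[0]-.4725)*.342+(t[1]-.051)*.94,(t[0]-.4725)*.94-(t[1]-.051)*.342)"
```

```text
t 44.0 tcp [0.4784 0.0656 0.192 ] xdir 69.8 ydir -20.25 zz -1.0 q [ 0.42  0.32 -0.8   2.02  0.29  0.91 -0.89] F [4.1 8.3 0.4] gw 0.012 gf 72.1
0.01576649777325699 0.0005478802021894585
```

Request:
{"op": "arm_command", "data": {
  "plan": "0.01 0 0 0;0.02 0 -0.01 0;0.02 0 -0.04 0;0 0 -0.05 0;0 0 0 0;0 0 0 0"
}}

```text
clock: 44.75
tcp_pos: [0.4932, 0.1095, 0.2909]
orientation: [2.578, 1.795, -0.001]
contact_force: [0.6, -0.5, -0.5]
grip_width: 0.0123
gripper_force: 71.8
```

```bash
python3 -c "
from tip import *
tip()"
```

```text
t 44.75 tcp [0.4932 0.1095 0.2909] xdir 69.7 ydir -20.32 zz -1.0 q [ 0.39  0.25 -0.85  1.85  0.21  1.13 -0.89] F [ 0.6 -0.5 -0.5] gw 0.0123 gf 71.8
scene tip px [224.2 150.8] grip px [221.2 130.2] n 84 depth pt [0.4912 0.1044 0.2346]
top tip px [218.3 153.2] grip px [214.9 142. ] n 44 depth pt [0.4909 0.1066 0.2431]
tip [0.4961 0.1102 0.23  ] rel [ 0.0029  0.0008 -0.0506] L 0.0507 tilt 3.4 az 14.5
```

The marker now hangs vertical (about 3° tilt). Moving over the window.

```bash
python3 -c "
from h import *
to((.505,-.0563,.27))"
```

```text
t 44.85 tcp [0.4927 0.109  0.2901] xdir 69.7 ydir -20.33 zz -1.0 q [ 0.39  0.25 -0.85  1.86  0.21  1.13 -0.89] F [ 0.2 -0.4 -0.3] gw 0.0123 gf 71.8
shift [-0.1507  0.069   0.0201] yaw None
```

Request:
{"op": "arm_command", "data": {
  "plan": "-0.038 0.017 0 0;-0.038 0.017 0 0;-0.038 0.017 0 0;-0.037 0.018 0.01 0;0 0 0 0;0 0 0 0"
}}

```text
clock: 45.6
tcp_pos: [0.5052, -0.0557, 0.2805]
orientation: [-2.577, -1.794, 0.001]
contact_force: [0.0, 0.9, 0.3]
grip_width: 0.0122
gripper_force: 71.8
```

```bash
python3 -c "
from tip import *
tip()
to((.505,-.0563,.27))"
```

```text
t 45.6 tcp [ 0.5052 -0.0557  0.2805] xdir 69.7 ydir -20.33 zz -1.0 q [ 0.64  0.25 -0.76  1.86  0.19  1.1  -0.54] F [0.  0.9 0.3] gw 0.0122 gf 71.8
scene tip px [294. 174.] grip px [292.8 152. ] n 85 depth pt [ 0.5025 -0.0607  0.2218]
top tip px [287.1 177. ] grip px [287.4 168.8] n 15 depth pt [ 0.5011 -0.0571  0.2406]
tip [ 0.5159 -0.052   0.2117] rel [ 0.0107  0.0037 -0.0585] L 0.0596 tilt 10.9 az 19.2
t 45.7 tcp [ 0.5056 -0.0549  0.2811] xdir 69.8 ydir -20.22 zz -1.0 q [ 0.64  0.25 -0.76  1.86  0.19  1.1  -0.54] F [-0.9  0.5 -0.2] gw 0.0125 gf 71.8
shift [-0.0015 -0.      0.0111] yaw None
```

Request:
{"op": "arm_command", "data": {
  "plan": "0 0 0.02 0;0 0 0.015 0;0 0 0.01 0;0 0 0.01 0;0 0 0.005 0;0 0 0 0"
}}

```text
clock: 46.45
tcp_pos: [0.5056, -0.0563, 0.2211]
orientation: [-2.578, -1.794, 0.0]
contact_force: [0.5, -1.2, -0.7]
grip_width: 0.0122
gripper_force: 71.8
```

Request:
{"op": "arm_command", "data": {
  "plan": "0 0 0.008 0;0 0 0.008 0;0 0 0.007 0;0 0 0 0"
}}

```text
clock: 46.95
tcp_pos: [0.5053, -0.0563, 0.1976]
orientation: [-2.578, -1.794, 0.001]
contact_force: [-0.5, -0.2, -1.1]
grip_width: 0.0127
gripper_force: 71.8
```

Request:
{"op": "arm_command", "data": {
  "plan": "0 0 0.006 0;0 0 0.004 0;0 0 0 0"
}}

```text
clock: 47.32
tcp_pos: [0.5055, -0.0563, 0.1879]
orientation: [-2.578, -1.794, 0.001]
contact_force: [-1.1, -0.5, 0.3]
grip_width: 0.0119
gripper_force: 71.8
```

Request:
{"op": "arm_command", "data": {
  "plan": "0 0 0 0;0 0 0 0;0 0 0 0;0 0 0 0;0 0 -0.03 0;0 0 -0.05 0;0 0 -0.03 0",
  "hand": 0
}}

```text
clock: 48.2
tcp_pos: [0.5064, -0.0561, 0.3006]
orientation: [2.577, 1.794, 0.003]
contact_force: [0.6, 0.1, 0.3]
grip_width: 0.043
gripper_force: 0.0
```

```bash
cat > mk.py <<'E'
from m import *
import warnings; warnings.simplefilter('ignore')
def mk():
    state()
    for n in ('scene','top'):
        p,d=eyes.grab_frame(n); np.savez(n+'mk.npz',p=p,d=d)
        for o in markers(n,p):
            if o[4]<.95: print(n,[np.round(x,3) for x in o[:5]])
        C=cloud(n,d); hsv=cv2.cvtColor(p,cv2.COLOR_RGB2HSV); H,S,V=[hsv[...,i].astype(int) for i in range(3)]
        k=(np.hypot(C[...,0]-.505,C[...,1]+.03)<.05)&(C[...,2]>.1)&((((H<8)|(H>170))&(S>120))|(V<60))
        print(n,'dark/red over magazine',k.sum(),np.median(C[k],0).round(3) if k.any() else '', C[k][:,2].max().round(3) if k.any() else '')
E
python3 -c "
from mk import *
mk()"
```

```text
t 48.2 tcp [ 0.5064 -0.0561  0.3006] xdir 69.7 ydir -20.33 zz -1.0 q [ 0.65  0.23 -0.77  1.84  0.17  1.14 -0.53] F [0.6 0.1 0.3] gw 0.043 gf 0.0
scene [array([ 0.445, -0.275]), np.float64(-13.077), np.float64(110.46), np.float64(12.03), np.float64(0.509)]
scene [array([ 0.437, -0.37 ]), np.float64(-20.177), np.float64(112.817), np.float64(13.194), np.float64(0.476)]
scene dark/red over magazine 1749 [ 0.477 -0.058  0.386] 0.486
top [array([ 0.45 , -0.273]), np.float64(-13.075), np.float64(105.12), np.float64(10.452), np.float64(0.577)]
top [array([ 0.441, -0.368]), np.float64(-20.314), np.float64(106.04), np.float64(10.139), np.float64(0.51)]
top dark/red over magazine 609 [ 0.478 -0.057  0.375] 0.487
```

```bash
cat >> mk.py <<'E'
def inwin(tag='mk'):
    for n in ('scene','top'):
        z=np.load(n+tag+'.npz'); p,C=z['p'],cloud(n,z['d'])
        k=(np.hypot(C[...,0]-.505,C[...,1]+.056)<.04)&(C[...,2]>.172)&(C[...,2]<.26); print(n,'above cover',k.sum())
        u,v=[int(round(x)) for x in proj(n,(.505,-.0563,.16))]
        print((C[v-5:v+6,u-8:u+9,2]*1000).round().astype(int)); print(p[v-2:v+3:2,u-4:u+5:2].tolist())
E
python3 -c "
from mk import *
inwin()"
```

```text
scene above cover 0
[[164 162 164 165 165 166 164 160 160 160 160 162 164 166 165 164 164]
 [163 164 165 165 164 162 161 158 156 156 154 159 162 164 165 165 164]
 [165 165 164 162 161 159 157 157 157 158 158 152 158 163 163 166 164]
 [163 163 161 159 144 158 155 153 156 156 156 156 158 147 160 163 164]
 [164 131 132 157 157 155 154 149 152 153 155 155 154 157 157 160 159]
 [163 164 166 157 154 151 149 148 149 148 152 152 154 154 155 158 166]
 [164 163 164 166 152 151 147 146 146 146 149 150 149 151 164 164 164]
 [163 163 163 164 163 163 145 143 147 146 147 147 165 165 163 164 164]
 [165 163 163 164 164 165 165 140 154 153 166 165 162 164 164 163 162]
 [163 164 165 165 163 161 165 164 166 165 164 163 163 165 163 163 164]
 [164 162 163 163 163 165 166 164 162 163 165 163 164 164 165 163 163]]
[[[100, 98, 96], [118, 115, 109], [123, 119, 113], [132, 128, 121], [129, 126, 121]], [[126, 117, 104], [117, 114, 107], [121, 119, 111], [123, 119, 113], [129, 124, 114]], [[189, 157, 66], [142, 126, 96], [123, 117, 106], [152, 134, 99], [177, 149, 82]]]
top above cover 0
[[165 166 168 169 161 15
[... 306 characters left out ...]
144 148 153 161 163 169]
 [ 72 159 158 147 139 129 127 133 132 135 139 142 143 146 160 165 166]
 [166 159 153 139 133 126 120 154 157 155 154 136 138 158 165 168 166]
 [166 166 145 137 129 117 114 153 154 154 156 156 131 163 170 166 165]
 [166 165 166 165 118 110 109 155 157 155 157 153 164 167 165 164 168]
 [165 166 166 167 166 105 106 155 158 154 158 166 166 165 165 167 163]
 [166 164 163 169 165 166 159 151 152 153 167 166 163 165 163 163 166]]
[[[119, 116, 110], [122, 119, 109], [126, 123, 112], [129, 126, 116], [138, 133, 119]], [[117, 114, 108], [122, 118, 108], [106, 104, 94], [97, 96, 88], [129, 126, 118]], [[144, 128, 96], [101, 100, 94], [44, 43, 44], [40, 35, 33], [184, 153, 88]]]
```

The tail top sits at z≈0.155 in the pocket, so the first marker is in. Now I'll index the carousel.

Request:
{"op": "arm_command", "data": {
  "plan": "0 0 0 -10.6;0 0 0 -10.6;0 0 0 -10.6;0 0 0 -10.6;0 0 0 -10.6;0 0 0 -10.6;0 0 0 -10.6;0 0 0 -10.6;0 0 0 -10.5;0 0 0 0;0 0 0 0"
}}

```text
clock: 49.68
tcp_pos: [0.5055, -0.0564, 0.2979]
orientation: [-0.416, -3.113, -0.0]
contact_force: [0.7, 0.1, -0.3]
grip_width: 0.0427
gripper_force: 0.0
```

```bash
python3 -c "
from h import *
to((.418,.016,.26),75)"
```

```text
t 49.67 tcp [ 0.5055 -0.0564  0.2979] xdir 164.8 ydir 74.76 zz -1.0 q [ 0.87  0.31 -1.06  1.83  0.29  1.17  1.03] F [ 0.7  0.1 -0.3] gw 0.0427 gf 0.0
shift [0.1034 0.0468 0.0379] yaw -0.2365568934141038
```

Request:
{"op": "arm_command", "data": {
  "plan": "0.035 0.016 0 0;0.035 0.016 0 0;0.0334 0.015 0 0;0 0 0.04 0;0 0 0.04 0;0 0 0.018 0;0 0 0 0;0 -0.01 0 0;-0.0006 -0.0122 0 -6;-0.0006 -0.0122 0 -6;-0.0006 -0.0122 0 -6;-0.0006 -0.0122 0 -6;0 0 0 0"
}}

```text
clock: 51.3
tcp_pos: [0.4132, -0.0436, 0.2011]
orientation: [-0.239, 3.131, -0.001]
contact_force: [0.7, -1.4, -0.2]
grip_width: 0.0425
gripper_force: 0.0
```

```bash
cat > kn.py <<'E'
from h import *
o,M=state(); y=M[:2,1].copy()
t=np.array([o['tcp_pos'][1]+.025,.503-o['tcp_pos'][0]])*-1; t=np.array([-(o['tcp_pos'][1]+.025),o['tcp_pos'][0]-.503]) # forward tangent
if y@t<0: y=-y
for s,l in((-1,'fwd-push'),(1,'back-push')):
    k=o['tcp_pos'][:2]+s*.0105*y; w=k-[.503,-.025]; print(l,'knob ang',(np.degrees(np.arctan2(w[1],w[0]))%360).round(1),'R',np.linalg.norm(w).round(4))
E
python3 kn.py
```

```text
t 51.3 tcp [ 0.4132 -0.0436  0.2011] xdir -171.3 ydir 98.71 zz -1.0 q [ 1.02  0.29 -1.2   2.13  0.34  0.93  1.35] F [ 0.7 -1.4 -0.2] gw 0.0425 gf 0.0
fwd-push knob ang 185.1 R 0.0918
back-push knob ang 198.2 R 0.0929
```

Request:
{"op": "arm_command", "data": {
  "plan": "0.002 -0.007 0 -2;0 -0.005 0 -2;0 -0.003 0 0;0 0 0 0"
}}

```text
clock: 51.8
tcp_pos: [0.4133, -0.0529, 0.201]
orientation: [-0.354, 3.12, 0.008]
contact_force: [-1.8, 13.8, 0.3]
grip_width: 0.0426
gripper_force: 7.0
```

```bash
python3 kn.py
```

```text
t 51.8 tcp [ 0.4133 -0.0529  0.201 ] xdir -167.0 ydir 102.95 zz -1.0 q [ 1.06  0.3  -1.21  2.13  0.35  0.93  1.45] F [-1.8 13.8  0.3] gw 0.0426 gf 7.0
fwd-push knob ang 190.9 R 0.0937
back-push knob ang 203.6 R 0.0953
```

Request:
{"op": "arm_command", "data": {
  "plan": "0.003 0.01 0 0;0.002 0.01 0 2;-0.0012 0.0119 0 6.8;-0.0012 0.0119 0 6.8;-0.0012 0.0119 0 6.8;-0.0012 0.0119 0 6.8;-0.0012 0.0119 0 6.8;-0.0012 0.0119 0 6.8;-0.0012 0.0119 0 6.8;-0.0012 0.0119 0 6.8;-0.0012 0.0119 0 6.8;0 0 0 0"
}}

```text
clock: 53.3
tcp_pos: [0.4429, 0.0568, 0.2008]
orientation: [1.332, 2.844, 0.0]
contact_force: [0.3, -0.2, 0.0]
grip_width: 0.043
gripper_force: 0.0
```

```bash
python3 kn.py; python3 -c "
from h import *
to((.4585,.067,.2),41)"
```

```text
t 53.3 tcp [0.4429 0.0568 0.2008] xdir 129.8 ydir 39.8 zz -1.0 q [ 0.58  0.28 -0.97  2.08  0.29  0.92  0.15] F [ 0.3 -0.2  0. ] gw 0.043 gf 0.0
fwd-push knob ang 120.5 R 0.1027
back-push knob ang 132.2 R 0.1015
t 53.3 tcp [0.4429 0.0568 0.2008] xdir 129.8 ydir 39.8 zz -1.0 q [ 0.58  0.28 -0.97  2.08  0.29  0.92  0.15] F [ 0.3 -0.2  0. ] gw 0.043 gf 0.0
shift [-0.0022  0.0185  0.0008] yaw -1.202738835143748
```

Home needs about 18 mm more, then forward to about 147° for a check.

Request:
{"op": "arm_command", "data": {
  "plan": "-0.001 0.009 0 0;-0.001 0.009 0 0;0 0.006 0 0;0 0 0 0"
}}

```text
clock: 53.8
tcp_pos: [0.4592, 0.067, 0.1993]
orientation: [-1.333, -2.839, 0.016]
contact_force: [-12.2, -10.0, 12.0]
grip_width: 0.0425
gripper_force: 7.7
```

Request:
{"op": "arm_command", "data": {
  "plan": "0 -0.012 0 0;0 -0.012 0 0;-0.0006 -0.0115 0 -6.5;-0.0006 -0.0115 0 -6.5;-0.0006 -0.0115 0 -6.5;-0.0006 -0.0115 0 -6.5;0 -0.003 0 0;0 0 0 0;0 0 0 0"
}}

```text
clock: 54.92
tcp_pos: [0.4149, 0.0158, 0.2003]
orientation: [0.661, 3.071, -0.0]
contact_force: [-0.1, 0.0, -0.6]
grip_width: 0.0426
gripper_force: 0.0
```

```bash
python3 kn.py; python3 -c "
from win import *
win('12')
rim('12')" | grep -E 'rim|open'
```

```text
t 54.92 tcp [0.4149 0.0158 0.2003] xdir 155.7 ydir 65.71 zz -1.0 q [ 0.79  0.25 -1.08  2.14  0.28  0.9   0.69] F [-0.1  0.  -0.6] gw 0.0426 gf 0.0
fwd-push knob ang 149.0 R 0.0978
back-push knob ang 161.3 R 0.0976
top rim [[522, -45], [519, -44], [515, -44], [516, -46], [513, -42], [514, -46], [515, -49], [516, -51], [510, -40], [515, -51], [514, -54], [516, -56], [503, -38], [506, -42], [514, -57], [514, -60], [500, -37], [502, -41], [512, -58], [513, -60], [512, -63], [515, -65], [499, -40], [501, -42], [513, -65], [512, -68]]
 open at z.158: mean [502.2 -54.9 158. ] x 492.0 519.0 y -67.0 -43.0 ((505.06988525390625, -54.56439208984375), (21.094566345214844, 23.240081787109375), 72.74142456054688)
scene rim [[519, -48], [513, -46], [518, -45], [519, -47], [521, -49], [523, -50], [519, -57], [512, -47], [514, -48], [518, -48], [518, -58], [502, -42], [505, -43], [509, -46], [510, -48], [513, -48], [512, -52], [514, -53], [513, -56], [516, -64], [516, -66], [504, -44], [505, -45], [509, -46], [510, -55], [513, -56], [512, -58], [514, -60], [515, -67], [501, -45], [504, -46], [513, -60], [511, -64], [513, -65], [498, -71]]
 open at z.158: mean [499.2 -57.9 158. ] x 495.0 503.0 y -62.0 -53.0 ((499.457763671875, -58.4317512512207), (7.273209095001221, 8.449515342712402), 30.298158645629883)
```

Request:
{"op": "arm_command", "data": {
  "plan": "-0.0004 -0.0057 0 -3.3;-0.0004 -0.0057 0 -3.3;0 0 0 0;0 0 0 0"
}}

```text
clock: 55.52
tcp_pos: [0.4112, 0.0051, 0.2003]
orientation: [-0.483, -3.104, 0.0]
contact_force: [-0.0, -0.2, 0.9]
grip_width: 0.0427
gripper_force: 0.0
```

```bash
python3 -c "
from win import *
win('13')
rim('13')" | grep -E 'rim|open'; python3 -c "
from mk import *
mk()"
```

```text
top rim [[519, -44], [519, -47], [516, -43], [518, -47], [518, -50], [520, -52], [520, -54], [512, -42], [518, -52], [518, -55], [519, -57], [509, -41], [511, -43], [518, -58], [518, -60], [503, -38], [507, -42], [503, -41], [515, -67], [499, -40], [500, -43], [513, -68], [498, -41], [509, -67], [512, -76], [493, -54], [493, -56], [494, -59], [493, -59]]
 open at z.158: mean [504.9 -55.1 158. ] x 495.0 515.0 y -66.0 -44.0 ((505.12603759765625, -55.01042175292969), (21.660703659057617, 19.516815185546875), 86.28668975830078)
scene rim [[522, -48], [521, -51], [516, -44], [519, -47], [509, -43], [510, -45], [514, -45], [517, -46], [516, -52], [516, -54], [518, -58], [518, -60], [504, -43], [509, -46], [513, -46], [514, -48], [515, -57], [518, -58], [519, -60], [516, -64], [505, -43], [506, -45], [516, -59], [518, -60], [517, -63], [513, -68], [503, -44], [503, -46], [517, -66]]
 open at z.158: mean [501.5 -60.1 158. ] x 495.0 508.0 y -82.0 -53.0 ((502.0450439453125, -67.29608154296875), (12.708312034606934, 28.288766860961914), 2.9109113216400146)
t 55.62 tcp [0.4111 0.0051 0.2003] xdir 162.3 ydir 72.34 zz -1.0 q [ 0.84  0.25 -1.11  2.14  0.28  0.9   0.83] F [-0.1 -1.  -0.3] gw 0.0427 gf 0.1
scene [array([ 0.445, -0.275]), np.float64(-13.229), np.float64(111.788), np.float64(11.975), np.float64(0.502)]
scene [array([ 0.435, -0.37 ]), np.float64(-20.779), np.float64(112.712), np.float64(12.962), np.float64(0.508)]
scene dark/red over magazine 0  
top [array([ 0.449, -0.273]), np.float64(-12.966), np.float64(106.672), np.float64(9.902), np.float64(0.537)]
top [array([ 0.44 , -0.368]), np.float64(-20.798), np.float64(107.801), np.float64(10.537), np.float64(0.565)]
top dark/red over magazine 35 [ 0.518 -0.048  0.134] 0.151
```

Request:
{"op": "arm_command", "data": {
  "plan": "0 0.01 0 0;0 0 -0.04 0;0 0 -0.03 0;0 0 0 -4.6;0 0 0 0"
}}

```text
clock: 56.35
tcp_pos: [0.4143, 0.0149, 0.2705]
orientation: [0.357, 3.121, -0.0]
contact_force: [0.5, -0.1, -0.1]
grip_width: 0.0425
gripper_force: 0.0
```

```bash
python3 -c "
from h import *
to((.4275,-.2695,.017),76.9)"
```

```text
t 56.35 tcp [0.4143 0.0149 0.2705] xdir 166.9 ydir 76.94 zz -1.0 q [ 0.95  0.13 -1.19  2.05  0.14  1.05  1.04] F [ 0.5 -0.1 -0.1] gw 0.0425 gf 0.0
shift [-0.077  -0.274   0.2536] yaw 0.037826914510858956
```

Request:
{"op": "arm_command", "data": {
  "plan": "-0.011 -0.039 0 0;-0.011 -0.039 0 0;-0.011 -0.039 0 0;-0.011 -0.039 0 0;-0.011 -0.039 0 0;-0.011 -0.039 0 0;-0.011 -0.04 0 0;0 0 0 0;0 0 0.05 0;0 0 0.05 0;0 0 0.05 0;0 0 0.05 0;0 0 0.02 0;0 0 0 0"
}}

```text
clock: 58.1
tcp_pos: [0.4273, -0.2687, 0.0498]
orientation: [-0.355, -3.12, -0.002]
contact_force: [0.7, -0.3, 0.6]
grip_width: 0.0424
gripper_force: 0.0
```

```bash
python3 -c "
from mk import *
mk()
to((.4275,-.2695,.017),76.9)"
```

```text
t 58.1 tcp [ 0.4273 -0.2687  0.0498] xdir 167.0 ydir 77.01 zz -1.0 q [ 1.04  0.61 -0.75  2.06  0.64  0.72  1.22] F [ 0.7 -0.3  0.6] gw 0.0424 gf 0.0
scene [array([ 0.438, -0.344]), np.float64(-20.907), np.float64(109.798), np.float64(13.992), np.float64(0.525)]
scene dark/red over magazine 0  
top dark/red over magazine 59 [ 0.518 -0.05   0.135] 0.153
t 58.2 tcp [ 0.4286 -0.2698  0.0517] xdir 167.0 ydir 76.97 zz -1.0 q [ 1.04  0.61 -0.76  2.06  0.64  0.72  1.22] F [0.2 0.3 0.4] gw 0.0424 gf 0.0
shift [0.0013 0.0001 0.0347] yaw 0.06858702377880377
```

Marker C has been knocked to (0.438,−0.344), which is fine. Grasping B.

Request:
{"op": "arm_command", "data": {
  "plan": "0 0 0.02 0;0 0 0.01 0;0 0 0.0045 0;0 0 0 0"
}}

```text
clock: 58.7
tcp_pos: [0.4276, -0.27, 0.0162]
orientation: [0.357, 3.121, -0.0]
contact_force: [0.4, 0.2, 0.8]
grip_width: 0.0431
gripper_force: 0.0
```

Request:
{"op": "arm_command", "data": {
  "plan": "0 0 0 0;0 0 0 0;0 0 0 0;0 0 0 0;0 0 0 0",
  "hand": 1,
  "grip_force": 20
}}

```text
clock: 59.32
tcp_pos: [0.4277, -0.27, 0.0163]
orientation: [0.357, 3.121, -0.001]
contact_force: [-1.4, 1.0, 5.7]
grip_width: 0.0126
gripper_force: 22.1
```

Request:
{"op": "arm_command", "data": {
  "plan": "0 0 -0.02 0;0 0 -0.05 0;0 0 -0.05 0;0 0 -0.05 0;0 0 -0.05 0;0 0 0 9.7;0 0 0 9.7;0 0 0 9.7;0 0 0 9.7;0 0 0 9.7;0 0 0 9.7;0 0 0 9.7;0 0 0 9.7;0 0 0 9.7;0 0 0 9.7;0 0 0 0;0 0 0 0"
}}

```text
clock: 61.45
tcp_pos: [0.4273, -0.2697, 0.2357]
orientation: [-2.571, -1.805, 0.0]
contact_force: [-0.2, -0.2, 1.1]
grip_width: 0.0126
gripper_force: 20.6
```

```bash
python3 -c "
from h import *
to((.4768,-.0986,.20),-20.3)"
```

```text
t 61.45 tcp [ 0.4273 -0.2697  0.2357] xdir 70.2 ydir -19.84 zz -1.0 q [ 0.98  0.27 -0.64  1.93  0.19  1.   -0.08] F [-0.2 -0.2  1.1] gw 0.0126 gf 20.6
shift [ 0.1778 -0.0115  0.0357] yaw 0.4573597893080148
```

Request:
{"op": "arm_command", "data": {
  "plan": "0.036 -0.0023 0 0.4;0.036 -0.0023 0 0;0.036 -0.0023 0.005 0;0.036 -0.0023 0.01 0;0.033 -0.0023 0.02 0;0 0 0 0;0 0 0.008 0;0 0 0.008 0;0 0 0 0"
}}

```text
clock: 62.58
tcp_pos: [0.4775, -0.1008, 0.1841]
orientation: [-2.581, -1.79, 0.002]
contact_force: [-0.8, -0.6, -0.5]
grip_width: 0.0131
gripper_force: 20.6
```

Request:
{"op": "arm_command", "data": {
  "plan": "0 0 0.005 0;0 0 0.005 0;0 0 0.005 0;0 0 0.005 0;0 0 0 0"
}}

```text
clock: 63.2
tcp_pos: [0.4784, -0.1002, 0.1651]
orientation: [2.58, 1.791, -0.0]
contact_force: [-2.3, 0.2, 6.3]
grip_width: 0.0128
gripper_force: 24.5
```

```bash
python3 -c "
from tip import *
tip()"
```

```text
t 63.2 tcp [ 0.4784 -0.1002  0.1651] xdir 69.6 ydir -20.45 zz -1.0 q [ 0.66  0.35 -0.69  2.03  0.3   0.85 -0.56] F [-2.3  0.2  6.3] gw 0.0128 gf 24.5
scene tip px [290.7 235.6] grip px [304.7 212.4] n 353 depth pt [ 0.4911 -0.0633  0.0669]
top none
```

Only 6 N this time, so the longer lever helps. Continue.

Request:
{"op": "arm_command", "data": {
  "plan": "0 0 0.005 0;0 0 0.005 0;0 0 0.005 0;0 0 0.003 0;0 0 0 0"
}}

```text
clock: 63.92
tcp_pos: [0.48, -0.1017, 0.1481]
orientation: [2.578, 1.788, 0.002]
contact_force: [-0.3, -4.6, 9.8]
grip_width: 0.0128
gripper_force: 32.6
```

Request:
{"op": "arm_command", "data": {
  "plan": "0.003 0 0.002 0;0.003 0 0.002 0;0 0 0 0"
}}

```text
clock: 64.3
tcp_pos: [0.4812, -0.0984, 0.144]
orientation: [2.579, 1.785, -0.003]
contact_force: [-2.4, -11.9, 12.3]
grip_width: 0.0132
gripper_force: 39.4
```

Request:
{"op": "arm_command", "data": {
  "plan": "-0.01 0 -0.01 0;-0.03 0 -0.03 0;0 0 -0.04 0;0 0 -0.04 0;0 0 -0.04 0;0 0 0 0;0 0 0 0"
}}

```text
clock: 65.18
tcp_pos: [0.4657, -0.1317, 0.3023]
orientation: [-2.58, -1.792, 0.001]
contact_force: [-0.2, -0.0, -1.2]
grip_width: 0.0127
gripper_force: 37.6
```

```bash
python3 -c "
from tip import *
tip()"
```

```text
t 65.17 tcp [ 0.4657 -0.1317  0.3023] xdir 69.6 ydir -20.43 zz -1.0 q [ 0.82  0.17 -0.74  1.89  0.13  1.13 -0.33] F [-0.2 -0.  -1.2] gw 0.0127 gf 37.6
scene tip px [333.5 199.5] grip px [318.6 161.3] n 189 depth pt [ 0.4513 -0.173   0.23  ]
top tip px [325.2 216.4] grip px [313.9 193.8] n 63 depth pt [ 0.4503 -0.1677  0.2443]
tip [ 0.4599 -0.1677  0.2226] rel [-0.0058 -0.0359 -0.0693] L 0.0783 tilt 27.7 az -99.2
```

```bash
python3 -c "
from h import *
to((.495,.113,.30))"
```

```text
t 65.28 tcp [ 0.4654 -0.1316  0.3016] xdir 69.6 ydir -20.42 zz -1.0 q [ 0.82  0.17 -0.74  1.89  0.13  1.13 -0.33] F [-0.4 -0.  -1. ] gw 0.0131 gf 37.6
shift [ 0.2396 -0.0577  0.0017] yaw None
```

Request:
{"op": "arm_command", "data": {
  "plan": "0.04 -0.0096 0 0;0.04 -0.0096 0 0;0.04 -0.0096 0 0;0.04 -0.0096 0 0;0.04 -0.0096 0 0;0.04 -0.0097 0 0;0 0 0.04 0;0 0 0.03 0;0 0 0.025 0;0 0 0 0"
}}

```text
clock: 66.53
tcp_pos: [0.4941, 0.1128, 0.2053]
orientation: [-2.577, -1.792, 0.008]
contact_force: [-0.2, -0.3, 0.0]
grip_width: 0.0129
gripper_force: 37.6
```

Request:
{"op": "arm_command", "data": {
  "plan": "-0.005 0 0 0;-0.005 0 0 0;-0.005 0 0 0;-0.005 0 0 0;0 0 0 0"
}}

```text
clock: 67.15
tcp_pos: [0.491, 0.0973, 0.2101]
orientation: [-2.579, -1.793, -0.013]
contact_force: [2.9, 7.4, 2.1]
grip_width: 0.0131
gripper_force: 38.0
```

Request:
{"op": "arm_command", "data": {
  "plan": "-0.005 0 0 0;-0.005 0 0 0;-0.005 0 0 0;0 0 0 0"
}}

```text
clock: 67.65
tcp_pos: [0.4858, 0.0823, 0.2097]
orientation: [2.58, 1.792, 0.011]
contact_force: [2.0, 4.8, 1.1]
grip_width: 0.0133
gripper_force: 37.5
```

```bash
python3 -c "
from tip import *
o,M=state();t=o['tcp_pos'];print((t[0]-.4725)*.342+(t[1]-.051)*.94,(t[0]-.4725)*.94-(t[1]-.051)*.342)"
```

```text
t 67.65 tcp [0.4858 0.0823 0.2097] xdir 69.6 ydir -20.42 zz -1.0 q [ 0.43  0.33 -0.85  1.98  0.3   0.96 -0.93] F [2.  4.8 1.1] gw 0.0133 gf 37.5
0.03391430771209744 0.0017832075568787603
```

Request:
{"op": "arm_command", "data": {
  "plan": "-0.005 0 0 0;-0.005 0 0 0;-0.005 0 0 0;-0.003 0 0 0;0 0 0 0"
}}

```text
clock: 68.28
tcp_pos: [0.4793, 0.0652, 0.2095]
orientation: [2.58, 1.792, 0.009]
contact_force: [1.4, 4.3, 2.3]
grip_width: 0.013
gripper_force: 37.7
```

Request:
{"op": "arm_command", "data": {
  "plan": "0.01 0 0 0;0.02 0 -0.01 0;0.02 0 -0.04 0;0 0 -0.05 0;0 0 0 0;0 0 0 0"
}}

```text
clock: 69.03
tcp_pos: [0.4948, 0.1108, 0.3077]
orientation: [2.58, 1.792, -0.001]
contact_force: [0.4, -0.4, -1.2]
grip_width: 0.013
gripper_force: 37.3
```

```bash
python3 -c "
from tip import *
tip()
to((.505,-.0563,.29),-20.3)"
```

```text
t 69.03 tcp [0.4948 0.1108 0.3077] xdir 69.6 ydir -20.41 zz -1.0 q [ 0.43  0.25 -0.89  1.83  0.21  1.17 -0.89] F [ 0.4 -0.4 -1.2] gw 0.013 gf 37.3
scene tip px [224.2 151.8] grip px [220.4 122.4] n 140 depth pt [0.4927 0.1058 0.2307]
top tip px [218.4 153. ] grip px [213.4 136.8] n 76 depth pt [0.4911 0.1075 0.2415]
tip [0.4984 0.1122 0.2258] rel [ 0.0036  0.0014 -0.0715] L 0.0716 tilt 3.1 az 20.8
t 69.12 tcp [0.4943 0.1103 0.3067] xdir 69.6 ydir -20.43 zz -1.0 q [ 0.43  0.25 -0.89  1.83  0.21  1.17 -0.89] F [-0.3  0.2 -0.7] gw 0.0132 gf 37.3
shift [-0.1524  0.0682  0.0168] yaw -0.1255702471320035
```

Vertical again, so I'll insert it the same way.

Request:
{"op": "arm_command", "data": {
  "plan": "-0.038 0.017 0 0;-0.038 0.017 0 0;-0.038 0.017 0 0;-0.0385 0.0172 0.015 0;0 0 0 0;0 0 0.02 0;0 0 0.015 0;0 0 0.015 0;0 0 0.01 0;0 0 0.006 0;0 0 0 0"
}}

```text
clock: 70.5
tcp_pos: [0.5056, -0.0562, 0.2266]
orientation: [-2.58, -1.792, 0.0]
contact_force: [0.4, 0.2, -0.1]
grip_width: 0.013
gripper_force: 37.3
```

Request:
{"op": "arm_command", "data": {
  "plan": "0 0 0.008 0;0 0 0.008 0;0 0 0.006 0;0 0 0 0"
}}

```text
clock: 71.0
tcp_pos: [0.5053, -0.0562, 0.2042]
orientation: [-2.58, -1.792, 0.001]
contact_force: [0.0, 0.4, -0.4]
grip_width: 0.0129
gripper_force: 37.3
```

Request:
{"op": "arm_command", "data": {
  "plan": "0 0 0.008 0;0 0 0.008 0;0 0 0 0"
}}

```text
clock: 71.38
tcp_pos: [0.5051, -0.0563, 0.188]
orientation: [-2.579, -1.792, 0.002]
contact_force: [0.3, -1.3, -0.5]
grip_width: 0.0131
gripper_force: 37.3
```

Request:
{"op": "arm_command", "data": {
  "plan": "0 0 0 0;0 0 0 0;0 0 0 0;0 0 0 0;0 0 -0.03 0;0 0 -0.05 0;0 0 -0.03 0",
  "hand": 0
}}

```text
clock: 72.25
tcp_pos: [0.5063, -0.056, 0.3011]
orientation: [2.579, 1.792, 0.003]
contact_force: [0.3, 0.4, -0.1]
grip_width: 0.0423
gripper_force: 0.0
```

```bash
python3 -c "
from mk import *
mk()
inwin()" | grep -v '^\[\[\['
```

```text
t 72.25 tcp [ 0.5063 -0.056   0.3011] xdir 69.6 ydir -20.42 zz -1.0 q [ 0.69  0.24 -0.81  1.84  0.19  1.15 -0.54] F [ 0.3  0.4 -0.1] gw 0.0423 gf 0.0
scene [array([ 0.44 , -0.345]), np.float64(-20.295), np.float64(113.539), np.float64(13.259), np.float64(0.487)]
scene dark/red over magazine 1730 [ 0.476 -0.058  0.386] 0.487
top [array([ 0.443, -0.342]), np.float64(-20.779), np.float64(104.425), np.float64(10.88), np.float64(0.533)]
top dark/red over magazine 550 [ 0.481 -0.058  0.362] 0.466
scene above cover 0
[[163 162 162 166 164 164 163 163 160 161 162 164 165 163 165 164 164]
 [164 164 165 165 163 163 159 158 158 155 154 161 163 164 163 166 164]
 [166 168 162 165 160 159 157 154 158 158 158 150 158 162 161 165 164]
 [164 162 163 158 142 156 156 153 153 155 156 157 157 158 161 161 165]
 [165 132 134 157 158 156 152 149 152 154 151 155 155 155 156 160 158]
 [163 166 166 156 154 153 151 150 148 150 151 149 151 154 156 154 162]
 [164 166 164 166 152 150 148 144 146 148 147 146 151 149 164 166 166]
 [166 164 164 166 166 165 144 142 144 152 152 152 164 165 163 164 163]
 [166 163 163 16
[... 297 characters left out ...]
165 166 159 152 146 149 152 158 161 980 166 165 167 166 164]
 [165 167 161 159 156 149 144 144 148 151 153 155 160 164 168 166 165]
 [166 165 105 159 149 140 138 137 142 146 143 149 151 155 162 165 166]
 [162 980 159 152 145 131 128 135 135 140 141 145 147 151 158 163 164]
 [ 78 159 159 147 137 128 126 129 153 156 156 154 142 144 157 164 167]
 [165 157 152 142 132 123 118 154 158 154 154 156 155 157 168 166 167]
 [165 167 148 138 126 116 114 153 154 153 158 154 155 166 169 166 166]
 [167 165 163 166 120 110 107 154 156 153 157 156 162 165 165 165 164]
 [165 165 168 167 168 159 103 149 153 155 155 164 166 164 167 163 165]
 [165 166 162 167 167 164 158 159 147 149 166 166 165 162 164 164 167]]
```

The second marker is in too. I'll index again with the same moves.

Request:
{"op": "arm_command", "data": {
  "plan": "0 0 0 -10.6;0 0 0 -10.6;0 0 0 -10.6;0 0 0 -10.6;0 0 0 -10.6;0 0 0 -10.6;0 0 0 -10.6;0 0 0 -10.6;0 0 0 -10.5;0 0 0 0;0 0 0 0"
}}

```text
clock: 73.72
tcp_pos: [0.5054, -0.0563, 0.2984]
orientation: [-0.419, -3.113, -0.0]
contact_force: [0.2, -0.3, 0.2]
grip_width: 0.043
gripper_force: 0.0
```

```bash
python3 -c "
from h import *
to((.415,.0155,.26),75)"
```

```text
t 73.72 tcp [ 0.5054 -0.0563  0.2984] xdir 164.7 ydir 74.66 zz -1.0 q [ 0.92  0.33 -1.12  1.83  0.32  1.18  1.  ] F [ 0.2 -0.3  0.2] gw 0.043 gf 0.0
shift [0.1062 0.0453 0.0384] yaw -0.3414014531217333
```

Request:
{"op": "arm_command", "data": {
  "plan": "0.035 0.015 0 0;0.035 0.015 0 0;0.036 0.015 0 0;0 0 0.04 0;0 0 0.04 0;0 0 0.018 0;0 0 0 0;0 -0.01 0 0;-0.0004 -0.0122 0 -6;-0.0004 -0.0122 0 -6;-0.0004 -0.0122 0 -6;-0.0004 -0.0122 0 -6;0 0 0 0"
}}

```text
clock: 75.35
tcp_pos: [0.4093, -0.0445, 0.2016]
orientation: [-0.236, 3.132, -0.001]
contact_force: [0.1, -1.3, -0.5]
grip_width: 0.0428
gripper_force: 0.0
```

```bash
python3 kn.py
```

```text
t 75.35 tcp [ 0.4093 -0.0445  0.2016] xdir -171.4 ydir 98.61 zz -1.0 q [ 1.09  0.32 -1.27  2.14  0.38  0.94  1.32] F [ 0.1 -1.3 -0.5] gw 0.0428 gf 0.0
fwd-push knob ang 185.5 R 0.0957
back-push knob ang 198.0 R 0.0968
```

Request:
{"op": "arm_command", "data": {
  "plan": "0.002 -0.007 0 -2;0 -0.005 0 -2;0 -0.003 0 0;0 0 0 0"
}}

```text
clock: 75.85
tcp_pos: [0.4094, -0.0538, 0.2014]
orientation: [-0.352, 3.121, 0.008]
contact_force: [-1.9, 13.6, -0.3]
grip_width: 0.0429
gripper_force: 7.1
```

Request:
{"op": "arm_command", "data": {
  "plan": "0.001 0.01 0 0;0.001 0.01 0 2;-0.0012 0.0119 0 6.8;-0.0012 0.0119 0 6.8;-0.0012 0.0119 0 6.8;-0.0012 0.0119 0 6.8;-0.0012 0.0119 0 6.8;-0.0012 0.0119 0 6.8;-0.0012 0.0119 0 6.8;-0.0012 0.0119 0 6.8;-0.0012 0.0119 0 6.8;0 0 0 0"
}}

```text
clock: 77.35
tcp_pos: [0.4421, 0.0565, 0.2013]
orientation: [1.335, 2.843, 0.0]
contact_force: [-0.6, -0.4, 0.7]
grip_width: 0.0427
gripper_force: 0.0
```

Request:
{"op": "arm_command", "data": {
  "plan": "-0.001 0.009 0 0;-0.001 0.009 0 0;0 0.006 0 0;0 0 0 0"
}}

```text
clock: 77.85
tcp_pos: [0.459, 0.0671, 0.2]
orientation: [-1.335, -2.839, 0.013]
contact_force: [-10.7, -8.2, 10.2]
grip_width: 0.0427
gripper_force: 6.6
```

```bash
python3 kn.py
```

```text
t 77.85 tcp [0.459  0.0671 0.2   ] xdir 129.6 ydir 39.62 zz -1.0 q [ 0.56  0.34 -0.99  2.04  0.35  0.95  0.08] F [-10.7  -8.2  10.2] gw 0.0427 gf 6.6
fwd-push knob ang 110.0 R 0.1051
back-push knob ang 121.4 R 0.1
```

Home. Forward to the aligned position as before.

Request:
{"op": "arm_command", "data": {
  "plan": "0 -0.012 0 0;0 -0.012 0 0;-0.0006 -0.0115 0 -6.5;-0.0006 -0.0115 0 -6.5;-0.0006 -0.0115 0 -6.5;-0.0006 -0.0115 0 -6.5;0 -0.003 0 0;-0.0004 -0.0045 0 -3.3;-0.0004 -0.0045 0 -3.3;0 0 0 0;0 0 0 0"
}}

```text
clock: 79.22
tcp_pos: [0.4112, 0.007, 0.2008]
orientation: [-0.487, -3.104, 0.0]
contact_force: [-0.2, -0.5, 0.5]
grip_width: 0.0428
gripper_force: 0.1
```

```bash
python3 kn.py; python3 -c "
from win import *
win('14')
rim('14')" | grep -E 'rim|open'
```

```text
t 79.22 tcp [0.4112 0.007  0.2008] xdir 162.1 ydir 72.15 zz -1.0 q [ 0.88  0.27 -1.16  2.14  0.31  0.91  0.8 ] F [-0.2 -0.5  0.5] gw 0.0428 gf 0.1
fwd-push knob ang 154.7 R 0.0981
back-push knob ang 167.0 R 0.0976
top rim [[518, -45], [520, -46], [517, -48], [520, -52], [513, -42], [517, -53], [519, -55], [519, -57], [517, -58], [518, -61], [521, -70], [508, -42], [516, -61], [517, -64], [500, -37], [504, -41], [515, -67], [499, -40], [502, -42], [512, -68], [497, -41], [509, -67], [493, -56], [491, -60], [492, -62]]
 open at z.158: mean [504.4 -55.2 158. ] x 494.0 514.0 y -66.0 -44.0 ((504.1517333984375, -55.10466003417969), (21.620027542114258, 20.306428909301758), 89.66508483886719)
scene rim [[519, -47], [523, -48], [521, -51], [514, -45], [515, -47], [522, -46], [523, -47], [519, -55], [508, -44], [509, -45], [512, -46], [513, -48], [518, -48], [514, -53], [520, -52], [521, -56], [501, -40], [503, -42], [506, -43], [510, -45], [513, -46], [516, -54], [514, -58], [517, -58], [517, -63], [504, -44], [504, -46], [509, -46], [516, -57], [514, -60], [516, -62], [517, -63], [516, -66], [515, -69], [501, -45], [504, -46], [515, -62], [515, -67], [494, -71], [485, -62]]
 open at z.158: mean [500.9 -58.9 158. ] x 495.0 508.0 y -82.0 -51.0 ((499.4335632324219, -65.92488861083984), (32.20977020263672, 11.113327980041504), 79.03297424316406)
```

Request:
{"op": "arm_command", "data": {
  "plan": "0 0.01 0 0;0 0 -0.04 0;0 0 -0.03 0;0 0 0 2.9;0 0 0 0"
}}

```text
clock: 79.95
tcp_pos: [0.4143, 0.0169, 0.271]
orientation: [0.562, 3.09, -0.001]
contact_force: [0.3, 0.3, 0.1]
grip_width: 0.0429
gripper_force: 0.0
```

```bash
python3 -c "
from mk import *
mk()
to((.4228,-.3364,.0165),69.3)"
```

```text
t 79.95 tcp [0.4143 0.0169 0.271 ] xdir 159.4 ydir 69.39 zz -1.0 q [ 0.99  0.14 -1.23  2.05  0.16  1.05  0.89] F [0.3 0.3 0.1] gw 0.0429 gf 0.0
scene [array([ 0.437, -0.343]), np.float64(-20.727), np.float64(111.612), np.float64(13.353), np.float64(0.498)]
scene dark/red over magazine 0  
top [array([ 0.441, -0.343]), np.float64(-21.187), np.float64(106.178), np.float64(10.215), np.float64(0.536)]
top dark/red over magazine 10 [ 0.459 -0.018  0.591] 0.599
t 80.05 tcp [0.414  0.0168 0.2705] xdir 159.4 ydir 69.44 zz -1.0 q [ 0.99  0.15 -1.23  2.05  0.16  1.05  0.89] F [0.3 0.2 0.3] gw 0.0423 gf 0.0
shift [-0.1324 -0.3276  0.254 ] yaw 0.1434768051737194
```

Request:
{"op": "arm_command", "data": {
  "plan": "-0.0145 -0.0364 0 0;-0.0145 -0.0364 0 0;-0.0145 -0.0364 0 0;-0.0145 -0.0364 0 0;-0.0145 -0.0364 0 0;-0.0145 -0.0364 0 0;-0.0145 -0.0364 0 0;-0.0145 -0.0364 0 0;-0.0145 -0.0364 0 0;0 0 0.05 0;0 0 0.05 0;0 0 0.05 0;0 0 0.05 0;0 0 0.03 0;0 0 0.015 0;0 0 0.006 0;0 0 0 0"
}}

```text
clock: 82.18
tcp_pos: [0.4214, -0.3363, 0.0203]
orientation: [0.562, 3.09, -0.0]
contact_force: [0.2, 0.4, 0.0]
grip_width: 0.0425
gripper_force: 0.0
```

```bash
python3 -c "
from h import *
to((.4215,-.3362,.0165),69.2)"
```

```text
t 82.17 tcp [ 0.4214 -0.3363  0.0203] xdir 159.4 ydir 69.37 zz -1.0 q [ 1.12  0.7  -0.73  1.99  0.71  0.72  1.16] F [0.2 0.4 0. ] gw 0.0425 gf 0.0
shift [-0.      0.0001  0.0038] yaw 0.1683436602628774
```

Request:
{"op": "arm_command", "data": {
  "plan": "0 0 0.0038 0;0 0 0 0"
}}

```text
clock: 82.42
tcp_pos: [0.4211, -0.3365, 0.0165]
orientation: [0.563, 3.09, -0.001]
contact_force: [0.2, 0.1, 0.4]
grip_width: 0.0427
gripper_force: 0.0
```

Request:
{"op": "arm_command", "data": {
  "plan": "0 0 0 0;0 0 0 0;0 0 0 0;0 0 0 0;0 0 0 0",
  "hand": 1,
  "grip_force": 20
}}

```text
clock: 83.05
tcp_pos: [0.4211, -0.3363, 0.0164]
orientation: [0.563, 3.09, -0.001]
contact_force: [-1.3, 0.5, 4.8]
grip_width: 0.0129
gripper_force: 22.1
```

Request:
{"op": "arm_command", "data": {
  "plan": "0 0 -0.02 0;0 0 -0.05 0;0 0 -0.05 0;0 0 -0.05 0;0 0 -0.05 0;0 0 0 9.9;0 0 0 9.9;0 0 0 9.9;0 0 0 9.9;0 0 0 9.9;0 0 0 9.9;0 0 0 9.9;0 0 0 9.9;0 0 0 10.3;0 0 0 0;0 0 0 0"
}}

```text
clock: 85.05
tcp_pos: [0.421, -0.3359, 0.2365]
orientation: [2.572, 1.804, 0.0]
contact_force: [-0.8, -0.1, -0.8]
grip_width: 0.0127
gripper_force: 20.3
```

```bash
python3 -c "
from h import *
to((.4775,-.1005,.20),-20.3)"
```

```text
t 85.05 tcp [ 0.421  -0.3359  0.2365] xdir 70.1 ydir -19.92 zz -1.0 q [ 1.09  0.33 -0.64  1.86  0.23  1.03  0.  ] F [-0.8 -0.1 -0.8] gw 0.0127 gf 20.3
shift [ 0.2406 -0.0271  0.0365] yaw 0.3816198865406193
```

Request:
{"op": "arm_command", "data": {
  "plan": "0 0 0 0.4;0.04 -0.0045 0 0;0.04 -0.0045 0 0;0.04 -0.0045 0 0;0.04 -0.0045 0.005 0;0.04 -0.0045 0.01 0;0.0406 -0.0046 0.02 0;0 0 0 0;0 0 0.008 0;0 0 0.008 0;0 0 0.005 0;0 0 0.005 0;0 0 0.005 0;0 0 0.005 0;0 0 0 0"
}}

```text
clock: 86.92
tcp_pos: [0.4801, -0.1017, 0.1654]
orientation: [2.582, 1.789, -0.001]
contact_force: [-2.1, -1.4, 6.4]
grip_width: 0.0134
gripper_force: 23.5
```

Request:
{"op": "arm_command", "data": {
  "plan": "0 0 0.005 0;0 0 0.005 0;0 0 0.005 0;0 0 0.003 0;0 0 0 0"
}}

```text
clock: 87.55
tcp_pos: [0.4815, -0.1032, 0.1481]
orientation: [2.58, 1.785, 0.002]
contact_force: [-1.1, -5.5, 7.8]
grip_width: 0.0131
gripper_force: 30.6
```

Request:
{"op": "arm_command", "data": {
  "plan": "0.003 0 0.002 0;0.003 0 0.002 0;0 0 0 0"
}}

```text
clock: 87.92
tcp_pos: [0.4828, -0.0997, 0.144]
orientation: [2.581, 1.782, -0.003]
contact_force: [-1.6, -10.5, 10.3]
grip_width: 0.0126
gripper_force: 37.4
```

Request:
{"op": "arm_command", "data": {
  "plan": "-0.01 0 -0.01 0;-0.03 0 -0.03 0;0 0 -0.04 0;0 0 -0.04 0;0 0 -0.04 0;0 0 0 0;0 0 0 0"
}}

```text
clock: 88.8
tcp_pos: [0.4675, -0.1332, 0.3026]
orientation: [-2.582, -1.79, 0.001]
contact_force: [0.2, -0.0, -0.8]
grip_width: 0.0131
gripper_force: 35.8
```

```bash
python3 -c "
from tip import *
tip()
to((.495,.113,.30))"
```

```text
t 88.8 tcp [ 0.4675 -0.1332  0.3026] xdir 69.5 ydir -20.53 zz -1.0 q [ 0.85  0.18 -0.78  1.88  0.14  1.13 -0.34] F [ 0.2 -0.  -0.8] gw 0.0131 gf 35.8
scene tip px [333. 199.] grip px [319.7 160.9] n 190 depth pt [ 0.4539 -0.171   0.2287]
top tip px [324.3 215.2] grip px [314.9 193.2] n 65 depth pt [ 0.4522 -0.1651  0.2439]
tip [ 0.4625 -0.1651  0.2213] rel [-0.005 -0.032 -0.071] L 0.078 tilt 24.5 az -98.9
t 88.9 tcp [ 0.4672 -0.1331  0.3018] xdir 69.5 ydir -20.53 zz -1.0 q [ 0.85  0.18 -0.78  1.88  0.14  1.13 -0.34] F [-0.1  0.3 -0.1] gw 0.0132 gf 35.8
shift [ 0.2402 -0.0603  0.002 ] yaw None
```

Request:
{"op": "arm_command", "data": {
  "plan": "0.04 -0.01 0 0;0.04 -0.01 0 0;0.04 -0.01 0 0;0.04 -0.01 0 0;0.04 -0.01 0 0;0.04 -0.0103 0 0;0 0 0.04 0;0 0 0.03 0;0 0 0.025 0;0 0 0 0"
}}

```text
clock: 90.15
tcp_pos: [0.4938, 0.1122, 0.2055]
orientation: [-2.579, -1.789, 0.008]
contact_force: [0.2, 0.5, 0.4]
grip_width: 0.0132
gripper_force: 35.8
```

Request:
{"op": "arm_command", "data": {
  "plan": "-0.005 0 0 0;-0.005 0 0 0;-0.005 0 0 0;-0.005 0 0 0;-0.005 0 0 0;-0.005 0 0 0;-0.005 0 0 0;0 0 0 0"
}}

```text
clock: 91.15
tcp_pos: [0.4851, 0.0815, 0.2096]
orientation: [2.581, 1.79, 0.009]
contact_force: [1.8, 4.8, 0.8]
grip_width: 0.0128
gripper_force: 36.2
```

Request:
{"op": "arm_command", "data": {
  "plan": "-0.005 0 0 0;-0.005 0 0 0;-0.005 0 0 0;-0.003 0 0 0;0 0 0 0"
}}

```text
clock: 91.78
tcp_pos: [0.4787, 0.0644, 0.2094]
orientation: [2.581, 1.79, 0.008]
contact_force: [1.9, 5.5, 3.8]
grip_width: 0.0125
gripper_force: 36.5
```

Request:
{"op": "arm_command", "data": {
  "plan": "0.01 0 0 0;0.02 0 -0.01 0;0.02 0 -0.04 0;0 0 -0.05 0;0 0 0 0;0 0 0 0"
}}

```text
clock: 92.52
tcp_pos: [0.4944, 0.1102, 0.3078]
orientation: [2.581, 1.79, -0.001]
contact_force: [-0.3, -0.8, -0.1]
grip_width: 0.0127
gripper_force: 36.1
```

```bash
python3 -c "
from tip import *
tip()
to((.505,-.0563,.29),-20.3)"
```

```text
t 92.53 tcp [0.4944 0.1102 0.3078] xdir 69.5 ydir -20.52 zz -1.0 q [ 0.45  0.25 -0.93  1.83  0.22  1.17 -0.9 ] F [-0.3 -0.8 -0.1] gw 0.0127 gf 36.1
scene tip px [224. 153.] grip px [220.6 122.5] n 147 depth pt [0.4933 0.1077 0.2255]
top tip px [218.8 154. ] grip px [213.6 137. ] n 77 depth pt [0.4915 0.1073 0.2362]
tip [0.4973 0.1117 0.2234] rel [ 0.0028  0.0014 -0.074 ] L 0.0741 tilt 2.5 az 26.6
t 92.62 tcp [0.494  0.1098 0.3069] xdir 69.5 ydir -20.52 zz -1.0 q [ 0.45  0.25 -0.92  1.83  0.22  1.17 -0.9 ] F [-0.5 -0.2 -0.5] gw 0.0131 gf 36.1
shift [-0.1516  0.0686  0.0169] yaw -0.22367717031980305
```

Request:
{"op": "arm_command", "data": {
  "plan": "-0.038 0.017 0 0;-0.038 0.017 0 0;-0.038 0.017 0 0;-0.0378 0.0174 0.015 0;0 0 0 0;0 0 0.02 0;0 0 0.015 0;0 0 0.015 0;0 0 0.01 0;0 0 0.006 0;0 0 0 0"
}}

```text
clock: 94.0
tcp_pos: [0.5054, -0.0562, 0.2268]
orientation: [-2.581, -1.79, 0.001]
contact_force: [-0.2, 0.8, 0.3]
grip_width: 0.0127
gripper_force: 36.0
```

Request:
{"op": "arm_command", "data": {
  "plan": "0 0 0.008 0;0 0 0.008 0;0 0 0.006 0;0 0 0 0"
}}

```text
clock: 94.5
tcp_pos: [0.5051, -0.0562, 0.2044]
orientation: [-2.581, -1.79, 0.001]
contact_force: [0.1, 0.7, -0.6]
grip_width: 0.0132
gripper_force: 36.0
```

Request:
{"op": "arm_command", "data": {
  "plan": "0 0 0.008 0;0 0 0.008 0;0 0 0 0"
}}

```text
clock: 94.88
tcp_pos: [0.5049, -0.0566, 0.1882]
orientation: [-2.581, -1.789, 0.002]
contact_force: [-1.6, -0.3, -0.8]
grip_width: 0.0128
gripper_force: 36.0
```

Request:
{"op": "arm_command", "data": {
  "plan": "0 0 0 0;0 0 0 0;0 0 0 0;0 0 0 0;0 0 -0.03 0;0 0 -0.05 0;0 0 -0.03 0",
  "hand": 0
}}

```text
clock: 95.75
tcp_pos: [0.5061, -0.0559, 0.3013]
orientation: [2.58, 1.789, 0.003]
contact_force: [-0.4, 0.6, -0.3]
grip_width: 0.0428
gripper_force: 0.0
```

```bash
python3 -c "
from mk import *
mk()
inwin()" | grep -v '^\[\[\[' | tail -14
```

```text
[164 163 164 163 165 165 165 164 167 165 165 163 163 163 165 165 164]
 [165 162 166 164 165 163 166 165 165 164 163 164 166 162 164 162 162]]
top above cover 0
[[164 163 165 166 163 158 154 157 162 158 165 167 165 165 162 168 164]
 [165 165 166 163 160 151 147 152 156 155 157 160 166 165 167 164 166]
 [166 170 162 159 155 146 142 148 145 155 152 156 159 166 165 167 170]
 [166 164 105 159 150 142 980 139 143 145 147 151 152 156 164 164 166]
 [159  87 161 154 143 133 131 136 139 140 143 144 150 153 160 165 162]
 [ 76 159 157 149 139 129 127 130 152 154 155 154 144 147 162 167 164]
 [168 159 149 141 131 121 122 154 156 154 154 153 137 158 168 167 165]
 [167 167 148 138 127 116 115 155 155 154 153 153 155 166 164 167 168]
 [164 167 164 168 122 113 110 154 155 154 154 157 167 166 163 165 163]
 [166 165 165 167 167 106 105 150 155 153 151 166 168 167 165 162 165]
 [164 164 167 166 165 167 157 143 150 152 167 167 165 163 166 165 164]]
```

All three markers stand in pockets (tail tops ≈0.155). Final indexing to turn the last one away, then the crank home.

Request:
{"op": "arm_command", "data": {
  "plan": "0 0 0 -10.6;0 0 0 -10.6;0 0 0 -10.6;0 0 0 -10.6;0 0 0 -10.6;0 0 0 -10.6;0 0 0 -10.6;0 0 0 -10.6;0 0 0 -6;0 0 0 0;0 0 0 0"
}}

```text
clock: 97.22
tcp_pos: [0.5053, -0.0563, 0.2986]
orientation: [-0.542, -3.094, -0.0]
contact_force: [0.1, 0.6, -0.0]
grip_width: 0.0429
gripper_force: 0.0
```

```bash
python3 -c "
from h import *
to((.415,.0165,.26),70)
to((.405,-.054,.26),70,(.415,.0165,.26))"
```

```text
t 97.22 tcp [ 0.5053 -0.0563  0.2986] xdir 160.1 ydir 70.14 zz -1.0 q [ 0.94  0.35 -1.15  1.83  0.34  1.19  0.9 ] F [ 0.1  0.6 -0. ] gw 0.0429 gf 0.0
shift [0.1096 0.0378 0.0387] yaw 0.14213542395010847
t 97.22 tcp [ 0.5053 -0.0563  0.2986] xdir 160.1 ydir 70.14 zz -1.0 q [ 0.94  0.35 -1.15  1.83  0.34  1.19  0.9 ] F [ 0.1  0.6 -0. ] gw 0.0429 gf 0.0
shift [-0.0145 -0.0697 -0.    ] yaw 0.14213542395010847
```

Request:
{"op": "arm_command", "data": {
  "plan": "0.0365 0.0126 0 0;0.0365 0.0126 0 0;0.0365 0.0126 0 0;0 0 0.04 0;0 0 0.04 0;0 0 0.018 0;0 0 0 0;0.002 -0.011 0 -2;-0.001 -0.0115 0 -2;-0.002 -0.0115 0 -2;-0.003 -0.0115 0 -2;-0.004 -0.0115 0 -2;0 0 0 0"
}}

```text
clock: 98.85
tcp_pos: [0.4082, -0.0408, 0.2018]
orientation: [0.271, 3.129, -0.0]
contact_force: [0.4, 0.2, 0.4]
grip_width: 0.0426
gripper_force: 0.0
```

```bash
python3 kn.py
```

```text
t 98.85 tcp [ 0.4082 -0.0408  0.2018] xdir 170.1 ydir 80.11 zz -1.0 q [ 1.06  0.3  -1.25  2.14  0.36  0.93  1.01] F [0.4 0.2 0.4] gw 0.0426 gf 0.0
fwd-push knob ang 183.3 R 0.0931
back-push knob ang 195.1 R 0.1
```

Request:
{"op": "arm_command", "data": {
  "plan": "-0.001 -0.007 0 0;-0.001 -0.006 0 0;0 -0.003 0 0;0 0 0 0"
}}

```text
clock: 99.35
tcp_pos: [0.4085, -0.0532, 0.2017]
orientation: [0.264, 3.127, 0.008]
contact_force: [4.8, 10.8, -2.2]
grip_width: 0.0424
gripper_force: 6.0
```

Request:
{"op": "arm_command", "data": {
  "plan": "0.002 0.011 0 0;0.002 0.011 0 0;0.001 0.0119 0 3;0 0.0119 0 4;0 0.0119 0 4;-0.0005 0.0119 0 5;-0.0005 0.0119 0 5;-0.001 0.0119 0 5;-0.001 0.0119 0 5;-0.001 0.0119 0 4;-0.001 0.0119 0 4;0 0 0 0"
}}

```text
clock: 100.85
tcp_pos: [0.4563, 0.058, 0.2009]
orientation: [-1.293, -2.863, 0.0]
contact_force: [0.1, 0.3, -1.0]
grip_width: 0.0426
gripper_force: 0.0
```

```bash
python3 kn.py;python3 -c "
from h import *
to((.459,.067,.2),40)"
```

```text
t 100.85 tcp [0.4563 0.058  0.2009] xdir 131.4 ydir 41.38 zz -1.0 q [ 0.62  0.34 -1.03  2.05  0.36  0.95  0.12] F [ 0.1  0.3 -1. ] gw 0.0426 gf 0.0
fwd-push knob ang 113.3 R 0.098
back-push knob ang 125.6 R 0.0936
t 100.85 tcp [0.4563 0.058  0.2009] xdir 131.4 ydir 41.38 zz -1.0 q [ 0.62  0.34 -1.03  2.05  0.36  0.95  0.12] F [ 0.1  0.3 -1. ] gw 0.0426 gf 0.0
shift [0.005  0.0079 0.0009] yaw 1.3751026800669877
```

Now home, then forward 60° worth, as in the cycle before.

Request:
{"op": "arm_command", "data": {
  "plan": "0.003 0.006 0 1.4;0.002 0.006 0 0;0 0 0 0"
}}

```text
clock: 101.22
tcp_pos: [0.4599, 0.0658, 0.2003]
orientation: [-1.329, -2.844, 0.013]
contact_force: [-6.9, -8.7, 7.7]
grip_width: 0.0425
gripper_force: 5.3
```

Request:
{"op": "arm_command", "data": {
  "plan": "0 -0.012 0 0;0 -0.012 0 0;-0.0006 -0.0115 0 -6.5;-0.0006 -0.0115 0 -6.5;-0.0006 -0.0115 0 -6.5;-0.0006 -0.0115 0 -6.5;0 -0.003 0 0;-0.0004 -0.0045 0 -3.3;-0.0004 -0.0045 0 -3.3;0 -0.006 0 0;0 0 0 0"
}}

```text
clock: 102.6
tcp_pos: [0.4099, -0.0002, 0.2009]
orientation: [-0.483, -3.104, 0.001]
contact_force: [-0.2, 0.5, 0.2]
grip_width: 0.0427
gripper_force: 0.2
```

```bash
python3 kn.py
```

```text
t 102.6 tcp [ 4.099e-01 -2.000e-04  2.009e-01] xdir 162.3 ydir 72.31 zz -1.0 q [ 0.93  0.28 -1.21  2.14  0.33  0.92  0.8 ] F [-0.2  0.5  0.2] gw 0.0427 gf 0.2
fwd-push knob ang 158.8 R 0.0964
back-push knob ang 171.3 R 0.0974
```

Request:
{"op": "arm_command", "data": {
  "plan": "0 0.011 0 0;0 0.0105 0 3;-0.0004 0.0119 0 6;-0.0006 0.0119 0 6;-0.0006 0.0119 0 6;-0.0006 0.0119 0 6;-0.0006 0.009 0 5;0 0 0 0"
}}

```text
clock: 103.6
tcp_pos: [0.449, 0.0679, 0.2011]
orientation: [1.314, 2.854, 0.001]
contact_force: [-0.4, -0.1, 0.6]
grip_width: 0.0431
gripper_force: 0.0
```

```bash
python3 kn.py;python3 -c "
from h import *
to((.459,.067,.2),40)"
```

```text
t 103.6 tcp [0.449  0.0679 0.2011] xdir 130.6 ydir 40.57 zz -1.0 q [ 0.61  0.32 -1.03  2.06  0.34  0.94  0.1 ] F [-0.4 -0.1  0.6] gw 0.0431 gf 0.0
fwd-push knob ang 114.7 R 0.1099
back-push knob ang 125.7 R 0.1061
t 103.6 tcp [0.449  0.0679 0.2011] xdir 130.6 ydir 40.57 zz -1.0 q [ 0.61  0.32 -1.03  2.06  0.34  0.94  0.1 ] F [-0.4 -0.1  0.6] gw 0.0431 gf 0.0
shift [-0.0072  0.0069  0.0011] yaw 0.5674107741140517
```

Request:
{"op": "arm_command", "data": {
  "plan": "-0.004 0.006 0 0;-0.003 0.006 0 0;0 0.002 0 0;0 0 0 0"
}}

```text
clock: 104.1
tcp_pos: [0.4591, 0.0672, 0.1995]
orientation: [-1.314, -2.845, 0.018]
contact_force: [-17.0, -8.3, 12.3]
grip_width: 0.0427
gripper_force: 8.9
```

Request:
{"op": "arm_command", "data": {
  "plan": "0 -0.013 0 0;0 0 -0.03 0;0 0 -0.05 0;0 0 -0.05 0;0 0.03 -0.03 0;0 0 0 0;0 0 0 0;0 0 0 0"
}}

```text
clock: 105.1
tcp_pos: [0.476, 0.0807, 0.3598]
orientation: [-1.316, -2.851, 0.002]
contact_force: [-0.5, -0.4, -0.2]
grip_width: 0.0424
gripper_force: 0.0
```

Run:
```python
from win import *
state()
p,d=eyes.grab_frame('top'); cv2.imwrite('pics/f.png',cv2.resize(p[130:260,150:330],(720,520),interpolation=2)[...,::-1])
p2,d2=eyes.grab_frame('scene'); a=cv2.resize(p[130:250,200:330],(400,370),interpolation=2); b=cv2.resize(p2[150:290,150:330],(400,311),interpolation=2); b=np.vstack([b,np.zeros((59,400,3),np.uint8)])
cv2.imwrite('pics/f.png',np.hstack([a,b])[...,::-1])
hsv=cv2.cvtColor(p2,cv2.COLOR_RGB2HSV); H,S,V=[hsv[...,i].astype(int) for i in range(3)]
C=cloud('scene',d2); m=((H<6)|(H>172))&(S>150)&(V>60)&(np.hypot(C[...,0]-.45,C[...,1]-.06)<.05)&(C[...,2]>.14)&(C[...,2]<.21)
print('knob',m.sum(),C[m].mean(0))
```

```text
t 105.1 tcp [0.476  0.0807 0.3598] xdir 130.4 ydir 40.44 zz -1.0 q [ 0.7   0.19 -1.12  1.79  0.18  1.27  0.24] F [-0.5 -0.4 -0.2] gw 0.0424 gf 0.0
knob 239 [0.44172369 0.05734137 0.18201292]
```

View pics/f.png

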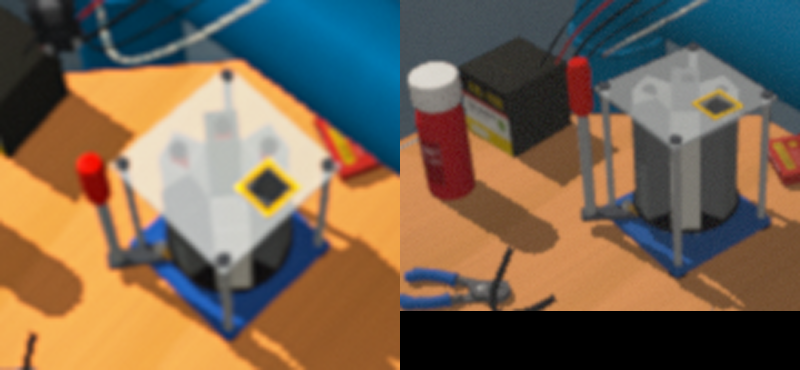

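The final picture shows an empty pocket under the window (266,187), the marker tails at (180,150), (222,135) and (270,143), the crank home, and the can and carton upright.

```bash
python3 -c "
from bench import ticket
print(ticket.hand_in())"
```

```text
the job is handed in; nothing more can be done
None
```

I checked the ratchet, dropped all three markers tip down into separate pockets, turned the last one away from the window, left the crank at its home stop and handed the job in at about 105 s; hand-in returned no verdict, and the final picture shows the can and carton upright.

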